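# Feel which charge tins are full, load the bead kiln, shut it and switch it on

## Robot

A 6-joint arm with a two-finger parallel gripper is mounted at the origin on the work surface. World frame = base frame: x ahead of the robot, y to its left, z up, the work surface at z = 0. Lengths are in m, angles in rad, forces in N, time in s.
With the tool pointing down it reaches from about 0.3 to 0.85 m from the base axis. Payload 5.4 kg.
Tool frame: the origin (TCP) lies midway between the tips of the shut fingers; the grasp point (between the pads) lies 19 mm behind it; z points along the fingers, x is the direction in which the jaws open and shut, and the axes are right-handed (so a half turn about z gives the same grasp; the last joint's range is limited). The gripper opens to 85 mm and grips with 20 to 120 N. Pads are 22 mm wide; open, the fingers measure 114 mm over their backs; the gripper's body (76 mm by 85 mm) begins 54 mm behind the grasp point. The pads swing forward as they close: fully open they stand 13 mm farther back than shut.
Start: joints at [1.088, 0.158, 1.597, -0, 1.386, -0.21], TCP at [0.155, 0.554, 0.231] pointing down, gripper open.
Joint ranges: [-2.91, 2.91], [-0.94, 2.29], [0.18, 2.7], [-1.29, 4.43], [0.17, 2.64], [-3, 3]. Speed limits (rad/s): [2.57, 2.57, 3.14, 3.14, 3.14, 3.14].

## Interface

Orientations are given as a unit quaternion [x, y, z, w].
In Python, from plant import readout, vision, hand_in gives the robot as it stands.
- The arm moves only by the shell command python3 -m crank 'ROWS' [FORCE]. ROWS is JSON, a list of rows, each an object with "xyz": the shift along the tool's x, y, z in mm, a list of three; "dr": the turn, a rotation vector about the tool's x, y, z in units of 5 degrees (1.0 is 5 degrees), a list of three; "gripper": the closure, from -1 (fully open) to 1 (shut), so that 0 is half open. A call has 1 to 20 rows; each row is the pose to reach, as a shift and turn from the pose commanded when the call began, along the tool's axes at that moment; what a row does not reach only later rows make up. A row lasts 1/8 s, in which the tool goes at most 62.5 mm and 10.7 degrees, less where a joint would pass 70% of its speed; a pose out of reach is approached as far as the arm can. A call with a gripper value outside its range is refused whole. The fingers move at their own pace and stop on an object; FORCE is the grip in N (left out, the last holds). Time passes only in rows, so rows that repeat a pose let the fingers close. It gives the time, the measured TCP pose, the force and the opening at its end, in the units of the state.
- readout.observe(): the state, without advancing time (a new reading comes with each control period).
- vision.grab_frame(name): name is "side" or "top"; returns a dict with "image" (420x560x3 uint8, red, green, blue), "range_z" (420x560 float32, m along the optical axis (not along the pixel's ray), 0 where there is no reading), "vertical_fov" (degrees; the focal length in pixels is half the picture's height over the tangent of half this angle, whatever the lens; pixels are square), "cx", "cy" (the principal point, pixels), "rvec" (rotation vector, rad) and "tvec" (3), from world to camera coordinates, as OpenCV has them. Camera axes: x right, y down, z forward; pixel columns grow to the right and rows downward; lengths in m; the calibration is good to about 2 mm. A picture is of the moment at which its call begins.
- hand_in(): hands the job in, once; it reports no verdict.
Trained networks look in a picture, given as the dict that the camera call returned (one of the last four; its "shot" number tells which), for a name from the list of things; names that differ only in an ending like _2 or _b are one class to them, and where a whole thing is asked for, a point or a joint stands for the part that bears it (a point fixed in the world has none). Each returns a list of dicts, best first, with "score" (0 to 1); they miss things now and then, are a little off and sometimes report something else, mostly with a low value. They report only what shows in the picture. A call takes as long as a camera call. They do not tell look-alikes from the thing itself.
- vision.silhouettes(label, picture): "region" (420x560 bool, what is visible of it) and "pixel" ([column, row] in pixels, amid what is visible of it).
The state is a dict: "time": time; "joint_pos": joint angles; "qd": joint speeds; "tau": joint torques, N m; "ee_pos": TCP position; "orientation": TCP orientation; "ft_force": force on the tool from outside, world axes, zero at the start; "ft_torque": the same for the moment, N m; "finger_gap": finger opening in m.
Only numpy, scipy, OpenCV 4.12 (cv2) and the standard library are available. Lean on these libraries where they do the work, as an engineer would, in place of code of your own. Each camera call takes 0.05 s, during which the arm holds its last target.

## Task

The stainless charge tins on the counter look alike but hold different amounts of glass, so feel the weight of each: stand every tin of more than about 350 g upright on the floor of the kiln chamber, and every lighter one upright in the wooden top-up tray. When all are sorted, lower the kiln lid gently until you feel it seat, fully shut, and only then press the rocker on the kiln controller right over to on. Leave the other things on the counter where they are.

Things in the scene. Friction and masses are not known exactly. Their poses are not given: they have to be found in the camera images.
- tin1: one of four or five outwardly identical lidded stainless charge tins: box 70 (x) x 60 (y) x 48 mm high, with an upright grip plate on the lid, 50 (x) x 10 (y) x 28 mm high (top at 76 mm), to be pinched across its 10 mm. Origin: centre of the underside; z up. Its mass is hidden, anywhere from 100 to 600 g. Absent (None) in some starts
- tin2: one of four or five outwardly identical lidded stainless charge tins: box 70 (x) x 60 (y) x 48 mm high, with an upright grip plate on the lid, 50 (x) x 10 (y) x 28 mm high (top at 76 mm), to be pinched across its 10 mm. Origin: centre of the underside; z up. Its mass is hidden, anywhere from 100 to 600 g. Absent (None) in some starts
- tin3: one of four or five outwardly identical lidded stainless charge tins: box 70 (x) x 60 (y) x 48 mm high, with an upright grip plate on the lid, 50 (x) x 10 (y) x 28 mm high (top at 76 mm), to be pinched across its 10 mm. Origin: centre of the underside; z up. Its mass is hidden, anywhere from 100 to 600 g. Absent (None) in some starts
- tin4: one of four or five outwardly identical lidded stainless charge tins: box 70 (x) x 60 (y) x 48 mm high, with an upright grip plate on the lid, 50 (x) x 10 (y) x 28 mm high (top at 76 mm), to be pinched across its 10 mm. Origin: centre of the underside; z up. Its mass is hidden, anywhere from 100 to 600 g. Absent (None) in some starts
- tin5: one of four or five outwardly identical lidded stainless charge tins: box 70 (x) x 60 (y) x 48 mm high, with an upright grip plate on the lid, 50 (x) x 10 (y) x 28 mm high (top at 76 mm), to be pinched across its 10 mm. Origin: centre of the underside; z up. Its mass is hidden, anywhere from 100 to 600 g. Absent (None) in some starts
- tin6: one of four or five outwardly identical lidded stainless charge tins: box 70 (x) x 60 (y) x 48 mm high, with an upright grip plate on the lid, 50 (x) x 10 (y) x 28 mm high (top at 76 mm), to be pinched across its 10 mm. Origin: centre of the underside; z up. Its mass is hidden, anywhere from 100 to 600 g. Absent (None) in some starts
- kiln: grey top-loading kiln, fixed: open chamber box 181 (x) x 275 (y) mm outside, rim 110 mm high, walls 12.5 mm, inside 156 (x) x 250 (y) mm, inner floor 18 mm above the counter. Origin: centre of the underside. Its own +x side carries the lid hinge and faces roughly to the robot's left (world +y)
- lid (a joint): kiln lid angle: 0 = fully shut, lying on the rim; grows as it opens upward, 1.57 = upright, limit 2.1. It starts open, 1.7 to 1.95. A stiff friction hinge (about 1.2 N m) holds it wherever it is left; it can be pushed down by its outer face
- lid_hinge (a point): middle of the lid's hinge line, which runs along the kiln's y axis on its +x rim, 90.5 mm from the kiln's origin and 110 mm up. Its axes turn with the lid (parallel to the kiln's when shut): the lid is a slab from x = 0 to -186 mm, 275 mm wide in y, underside at z = 0, outer face at z = +14 mm
- lid_edge (a point): middle of the lid's free edge, on its outer face, 186 mm from the hinge line; axes as lid_hinge. A wooden strip forms the last 20 mm of the slab, as thick as the rest
- tray: wooden top-up tray, fixed to the counter: 176 (x) x 270 (y) mm outside, walls 10 mm thick and 26 mm high, inside 156 (x) x 250 (y) mm, inner floor 10 mm above the counter. Origin: centre of the underside; its y axis, the long side, lies roughly along world x
- controller: grey kiln controller box, fixed, 100 (x) x 180 (y) x 70 mm high. Origin: centre of the underside. The rocker is in the middle of its top
- rocker (a joint): rocker switch: 0 = off, 0.44 = fully on, at its stop. It turns about the controller's y axis and stays where it is left. Off, its +x half stands up; pressing that half down (about 3 N, 18 mm from the axis) turns it on
- rocker_axis (a point): on the rocker's axis, 78 mm above the counter. The rocker is 56 (x) x 30 (y) mm, its face 10 mm above this point, tilted 0.22 rad either way; off, the end of its +x half stands about 16 mm above this point, and on about 4 mm
- cobalt_jar: glass jar of cobalt shards, 84 mm wide, 112 mm high; leave alone
- bead_press: black graphite bead press, 60 x 100 x 65 mm high; leave alone
- copper_dish: shallow copper annealing dish, 80 mm wide, 25 mm high; leave alone
There are look-alikes about, which are no part of the job. Leave any green or turquoise look-alike of the tin2 alone. What is shaped like the tin4 but orange or yellow is not meant.

How it is judged:
By the outcome, as a careful person would: the job done as asked, in the order asked, and still so for the second after the job is handed in, with the robot touching nothing.
Of tin1, tin2, tin3, tin4, tin5, tin6 only 4 to 5 are there at a start; the rules pass over those that are not, and their reading is None.
At some moment in a run one of tin1, tin2, tin3, tin4, tin5, tin6 may be knocked a few centimetres aside while the robot is not near it.
It also fails if it takes over 210 s, if anything falls off the work surface, if the arm or the gripper's body presses on something with over 40 N, if the wrist force passes 120 N, or if a joint passes its speed limit or range.

## Working session

There is one attempt and no reset: what is moved stays moved. The work goes in short steps, Python scripts to look and compute and a shell command to move; the robot and the scene stay as the last step left them, time stands still between calls to the robot, and variables do not carry over. Pictures are saved under pics/ and viewed, and the job is handed in when it is done.

```bash
ls; mkdir -p pics; python3 - <<'E'
from plant import readout, vision
import cv2,numpy as np
print(readout.observe())
for n in("top","side"):
    p=vision.grab_frame(n); cv2.imwrite(f"pics/a_{n}.png",p["image"][:,:,::-1])
    print(n,{k:p[k] for k in p if k not in("image","range_z")})
E
```

```text
pics
{'time': 0.0, 'joint_pos': array([ 1.08789851e+00,  1.59105356e-01,  1.59822880e+00, -2.13024069e-06,
        1.38617960e+00, -2.10139855e-01]), 'qd': array([-0.0004905 ,  0.00026907,  0.00032029, -0.0011471 ,  0.00246897,
       -0.00264301]), 'tau': array([-1.56393577e-03, -3.96008706e+01, -3.31424010e+01, -2.85760798e-04,
        8.44922557e-03,  8.45801765e-06]), 'ee_pos': array([0.15465873, 0.55319193, 0.23028698]), 'orientation': array([ 7.96676506e-01,  6.04405180e-01, -8.69070817e-04,  4.09108871e-04]), 'ft_force': array([-0.71368983, -0.27522741, -0.31098293]), 'ft_torque': array([ 0.02554449,  0.00910056, -0.00700434]), 'finger_gap': 0.08524501838462745}
top {'vertical_fov': 43.34690609236702, 'cx': 284.37060964433437, 'cy': 210.2009311701893, 'rvec': array([ 2.14034288, -2.17932278,  0.12635603]), 'tvec': array([0.05120991, 0.49742965, 1.73619057]), 'shot': 1}
side {'vertical_fov': 54.893167568392236, 'cx': 281.97645403756894, 'cy': 210.0721095648592, 'rvec': array([ 2.20384352, -0.9550903 ,  0.37889112]), 'tvec': array([-0.26733243,  0.371195  ,  1.11622345]), 'shot': 2}
```

View pics/a_top.png

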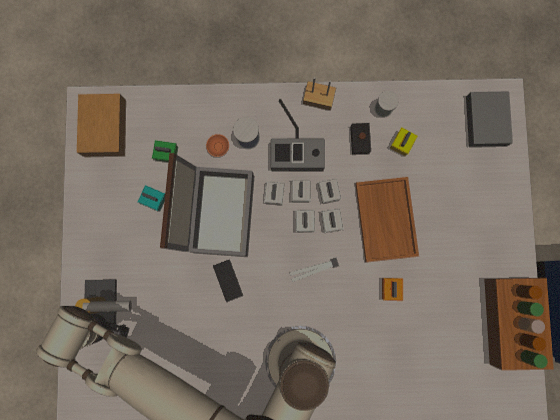

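View pics/a_side.png

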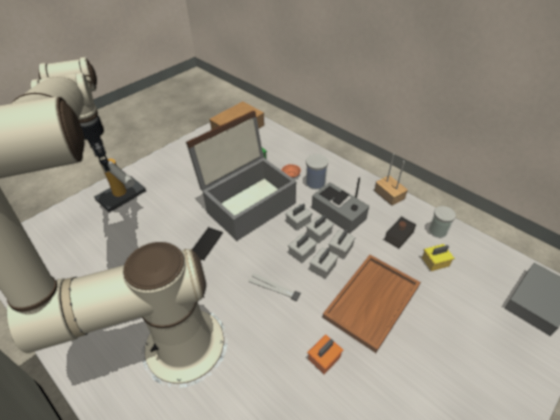

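The top picture shows five grey tins at about (274,192), (300,190), (328,191), (304,221) and (331,220). The look-alikes are green (164,151), turquoise (151,198), yellow (404,141) and orange (393,289). The kiln is at (222,212), the tray at (387,219), and the controller at (297,153). Next I measure their positions.

```bash
cat > h.py <<'E'
import numpy as np, cv2
from scipy.spatial.transform import Rotation as R
from plant import readout, vision
def cloud(p):
    H,W=p["range_z"].shape; f=H/2/np.tan(np.radians(p["vertical_fov"])/2)
    u,v=np.meshgrid(np.arange(W),np.arange(H)); z=p["range_z"].astype(float)
    c=np.stack([(u-p["cx"])/f*z,(v-p["cy"])/f*z,z],-1)
    Rm=R.from_rotvec(p["rvec"]).as_matrix()
    w=(c-p["tvec"])@Rm; w[z<=0]=np.nan
    return w
def proj(p,X):
    f=210/np.tan(np.radians(p["vertical_fov"])/2)
    c=np.atleast_2d(X)@R.from_rotvec(p["rvec"]).as_matrix().T+p["tvec"]
    return np.c_[c[:,0]/c[:,2]*f+p["cx"],c[:,1]/c[:,2]*f+p["cy"]]
def rect(pts):
    (c,s,a)=cv2.minAreaRect((pts[:,:2]*1000).astype(np.float32)); return np.round(c,1),np.round(s,1),round(a,1)
E
python3 - <<'E'
from h import *
p=vision.grab_frame("top"); w=cloud(p)
np.save("w0.npy",w)
for n in("tin1","kiln","tray","controller","rocker","lid","cobalt_jar","bead_press","copper_dish"):
    for d in vision.silhouettes(n,p):
        m=d["region"]; q=w[m]; q=q[~np.isnan(q[:,0])]
        col=p["image"][m].mean(0).astype(int)
        print(n,round(d["score"],2),np.round(d["pixel"]),m.sum(),col,"ctr",np.round(np.median(q,0),3),"rect",rect(q[q[:,2]>0.01]) if (q[:,2]>0.01).sum()>5 else "", "zmax",np.round(np.percentile(q[:,2],[5,50,95]),3))
E
```

```text
tin1 0.95 [393. 292.] 486 [123  81  35] ctr [ 0.233 -0.302  0.046] rect (array([ 231.8, -306.1]), array([62.1, 71.4]), 88.8) zmax [0.011 0.046 0.074]
tin1 0.9 [330. 188.] 446 [120 115 107] ctr [ 0.557 -0.108  0.046] rect (array([ 560.8, -108.7]), array([73.4, 63.8]), 9.8) zmax [0.011 0.046 0.075]
tin1 0.88 [304. 222.] 435 [123 119 112] ctr [ 0.459 -0.024  0.046] rect (array([460.9, -25.6]), array([60.2, 71. ]), 88.9) zmax [0.035 0.046 0.074]
tin1 0.79 [406. 146.] 463 [119 114  22] ctr [ 0.718 -0.361  0.046] rect (array([ 725.5, -365.4]), array([63.7, 75.1]), 60.8) zmax [0.011 0.046 0.076]
tin1 0.78 [335. 220.] 402 [123 119 111] ctr [ 0.458 -0.113  0.047] rect (array([ 459.3, -114.8]), array([70.5, 62.3]), 8.6) zmax [0.039 0.047 0.076]
tin1 0.78 [153. 198.] 449 [ 40 103  95] ctr [0.544 0.483 0.046] rect (array([546.6, 484.7]), array([75.7, 62.8]), 66.2) zmax [0.013 0.046 0.074]
tin1 0.76 [163. 151.] 416 [48 89 50] ctr [0.703 0.446 0.046] rect (array([690.8, 416.7]), array([144.6,  81.4]), 61.2) zmax [0.007 0.046 0.075]
tin1 0.73 [276. 191.] 424 [122 117 110] ctr [0.553 0.075 0.047] re
[... 1174 characters left out ...]
8 0.229] rect (array([504.9, 393.4]), array([117.2, 275.3]), 84.5) zmax [0.122 0.229 0.292]
cobalt_jar 0.72 [247. 137.] 695 [119 113 106] ctr [0.746 0.162 0.108] rect (array([753.8, 163.8]), array([80.7, 82.1]), 1.2) zmax [0.007 0.108 0.116]
bead_press 0.63 [361. 138.] 637 [50 45 41] ctr [ 0.736 -0.218  0.04 ] rect (array([ 739.8, -220.5]), array([102.6,  61.3]), 1.7) zmax [0.004 0.04  0.06 ]
copper_dish 0.8 [215. 146.] 388 [126  74  49] ctr [0.729 0.27  0.012] rect (array([726.5, 267.3]), array([72.7, 75.3]), 18.8) zmax [-0.001  0.012  0.024]
copper_dish 0.5 [179. 204.] 2581 [76 67 59] ctr [0.498 0.358 0.231] rect (array([501.7, 360.9]), array([ 49.4, 275.3]), 84.9) zmax [0.127 0.231 0.292]
```

```bash
python3 - <<'E'
import cv2
i=cv2.imread("pics/a_top.png")[130:240,250:350]; cv2.imwrite("pics/crop.png",cv2.resize(i,None,fx=5,fy=5,interpolation=cv2.INTER_CUBIC))
E
```

```text
(no output)
```

View pics/crop.png

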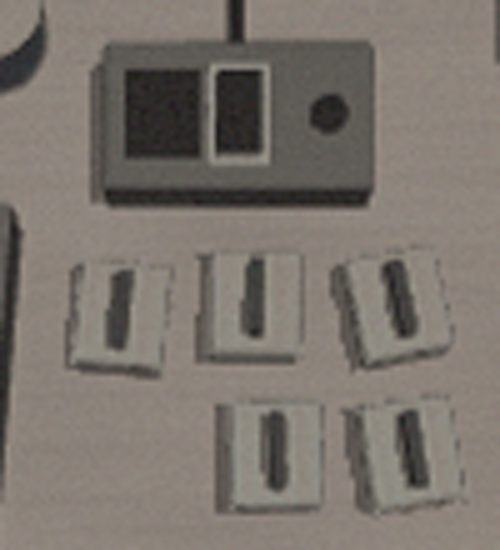

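There are five grey tins with their plates running roughly along world x. The coloured ones are decoys. In the crop the plates are at about (120,310), (254,297), (400,299), (275,450) and (412,448). I'll now fit precise poses.

```bash
cat >> h.py <<'E'
def tins(p,w,verbose=True,zlo=0.0):
    """grey tins in top picture: blobs of plate tops"""
    out=[]
    for d in vision.silhouettes("tin1",p):
        m=d["region"].copy(); col=np.median(p["image"][m].reshape(-1,3),0)
        if col.max()-col.min()>30: continue
        m=cv2.dilate(m.astype(np.uint8),np.ones((3,3)))>0
        q=w[m]; q=q[~np.isnan(q[:,0])]
        h=q[:,2]-zlo
        box=q[(h>0.040)&(h<0.056)|(h>0.06)&(h<.085)]; pl=q[(h>0.066)&(h<.085)]
        c,s,a=cv2.minAreaRect((box[:,:2]*1000).astype(np.float32))
        if s[0]<s[1]: a+=90
        # a = direction of long side (tin x axis), world deg
        a=(a+90)%180-90
        cp=pl[:,:2].mean(0)*1000
        cov=np.cov((pl[:,:2]).T); e=np.linalg.eigh(cov)[1][:,1]; ap=(np.degrees(np.arctan2(e[1],e[0]))+90)%180-90
        pt,psz,_=cv2.minAreaRect((pl[:,:2]*1000).astype(np.float32))
        out.append((c,a))
        if verbose: print("tin %.2f"%d["score"],"box c",np.round(c,1),"size",np.round(s,1),"yaw %.1f"%a,"| plate c",np.round(cp,1),"rectc",np.round(pt,1),np.round(psz,1),"yaw %.1f"%ap,"ztop %.4f"%np.percentile(q[:,2],97),len(pl))
    return out
def go(x,y,z,yaw=None):
    """print shift in tool axes (mm) and turn (units 5deg) from measured pose; yaw deg: world dir of tool x (mod 180)"""
    s=readout.observe(); Rt=R.from_quat(s["orientation"]); 
    d=Rt.inv().apply(np.array([x,y,z])-s["ee_pos"])*1000
    print("t %.2f"%s["time"],"ee",np.round(s["ee_pos"],4),"j",np.round(s["joint_pos"],2),"shift",np.round(d,1),end=" ")
    if yaw is not None:
        best=None
        for k in(0,180):
            a=np.radians(yaw+k); X=np.array([np.cos(a),np.sin(a),0]); Z=np.array([0,0,-1.]); Y=np.cross(Z,X)
            rv=(Rt.inv()*R.from_matrix(np.c_[X,Y,Z])).as_rotvec()
            o=(abs(rv[2]),rv)
            print("  dr",np.round(np.degrees(rv)/5,2),end="")
    print()
E
python3 - <<'E'
from h import *
p=vision.grab_frame("top"); w=cloud(p); tins(p,w)
# kiln rim
m=np.zeros((420,560),bool); m[150:270,180:262]=1
q=w[m]; q=q[~np.isnan(q[:,0])]; r=q[(abs(q[:,2]-.110)<.006)]; print("rim",len(r),rect(r))
f=q[(abs(q[:,2]-.018)<.006)&(q[:,1]<.37)]; print("floor",rect(f))
m=np.zeros((420,560),bool); m[170:270,345:425]=1
q=w[m]; q=q[~np.isnan(q[:,0])]; r=q[(abs(q[:,2]-.026)<.005)]; print("tray",len(r),rect(r))
m=np.zeros((420,560),bool); m[140:172,266:326]=1
q=w[m]; q=q[~np.isnan(q[:,0])]; r=q[(abs(q[:,2]-.070)<.005)]; print("ctrl",len(r),rect(r)); 
r=q[q[:,2]>.077]; print("rocker",len(r),rect(r)); lo=r[r[:,0]<.67]; hi=r[r[:,0]>.69]; print(lo.mean(0),hi.mean(0))
# lid
m=np.zeros((420,560),bool); m[145:260,155:200]=1
q=w[m]; q=q[~np.isnan(q[:,0])]; r=q[q[:,2]>.13]; print("lid", r.min(0),r.max(0)); 
c=r-r.mean(0); n=np.linalg.svd(c,full_matrices=False)[2][2]; print("n",n,"mean",r.mean(0),np.degrees(np.arctan2(n[2],n[1])))
s=readout.observe(); print(R.from_quat(s["orientation"]).as_matrix().round(2))
E
```

```text
tin 0.96 box c [556.4  75.7] size [62.7 73.5] yaw -6.8 | plate c [557.2  75.9] rectc [557.2  75.8] [ 9.8 47.5] yaw -5.1 ztop 0.0760 45
tin 0.63 box c [ 560.4 -108.9] size [73.1 63.1] yaw 10.5 | plate c [ 560.7 -108.5] rectc [ 560.7 -108.8] [49.3 10.2] yaw 10.0 ztop 0.0757 48
tin 0.59 box c [561.7 -14.3] size [60. 72.] yaw -1.2 | plate c [561.6 -13.4] rectc [562.  -13.5] [ 6.8 47.6] yaw -1.3 ztop 0.0750 44
tin 0.58 box c [460.9 -25.4] size [59.8 70.8] yaw -1.2 | plate c [461.1 -24.5] rectc [461.8 -24.1] [ 7.  49.9] yaw -1.7 ztop 0.0753 44
tin 0.57 box c [ 460.3 -114.4] size [73.4 62.3] yaw 7.6 | plate c [ 460.7 -114.2] rectc [ 459.8 -114.4] [49.2  9.7] yaw 8.3 ztop 0.0772 49
tin 0.57 box c [682.7  -4.7] size [176.5 100.4] yaw 88.9 | plate c [681.8  -3.7] rectc [682.   -4.8] [176.1  98.8] yaw 88.0 ztop 0.0870 1109
rim 985 (array([491.9, 248.2]), array([185.1, 276.4]), 84.8)
floor (array([508.6, 228.8]), array([210.7, 404.2]), 89.0)
tray 595 (array([ 463.4, -300.1]), array([270. , 177.3]), 5.3)
ctrl 978 (array([680.5,  -4.8]), array([176.1,  95.7]), 89.0)
rocker 217 (array([680.8, -11.5]), array([ 79.3, 165. ]), 2.2)
[ 0.66029023 -0.00572582  0.08179898] [ 0.70143707 -0.00562058  0.08669807]
lid [0.36306864 0.32886628 0.13021913] [0.63986368 0.3973072  0.29970325]
n [ 0.0889136   0.97121897 -0.2209708 ] mean [0.49959252 0.35972456 0.22949247] -12.817684469097983
[[ 0.27  0.96  0.  ]
 [ 0.96 -0.27  0.  ]
 [ 0.    0.   -1.  ]]
```

```bash
python3 - <<'E'
from h import *
go(.461,-.025,.20,90-1.4)
for a in(0,): 
    c=np.array([.492,.247]);U=np.array([.9959,-.0906]);V=np.array([.0906,.9959])
    for v in(-37,37):print("kiln v",v,[list(np.round(c+U*u/1000+V*v/1000,3)) for u in(-80,0,80)])
    c=np.array([.4634,-.3001]);U=np.array([.9957,.0924]);V=np.array([-.0924,.9957])
    for v in(-37,37):print("tray v",v,[list(np.round(c+U*u/1000+V*v/1000,3)) for u in(-80,0,80)])
E
```

```text
t 0.70 ee [0.1549 0.5537 0.2313] j [ 1.09  0.16  1.6  -0.    1.39 -0.21] shift [-474.8  450.7   31.3]   dr [ 0.   -0.   -2.85]  dr [-0.   -0.   33.15]
kiln v -37 [[np.float64(0.409), np.float64(0.217)], [np.float64(0.489), np.float64(0.21)], [np.float64(0.568), np.float64(0.203)]]
kiln v 37 [[np.float64(0.416), np.float64(0.291)], [np.float64(0.495), np.float64(0.284)], [np.float64(0.575), np.float64(0.277)]]
tray v -37 [[np.float64(0.387), np.float64(-0.344)], [np.float64(0.467), np.float64(-0.337)], [np.float64(0.546), np.float64(-0.33)]]
tray v 37 [[np.float64(0.38), np.float64(-0.271)], [np.float64(0.46), np.float64(-0.263)], [np.float64(0.54), np.float64(-0.256)]]
```

```bash
python3 -m crank '[{"xyz":[-240,225,0],"dr":[0,0,-1.4],"gripper":0.06},{"xyz":[-240,225,0],"dr":[0,0,-1.4],"gripper":0.06},{"xyz":[-240,225,0],"dr":[0,0,-1.4],"gripper":0.06},{"xyz":[-240,225,0],"dr":[0,0,-1.4],"gripper":0.06},{"xyz":[-240,225,0],"dr":[0,0,-1.4],"gripper":0.06},{"xyz":[-240,225,0],"dr":[0,0,-1.4],"gripper":0.06},{"xyz":[-475,451,31],"dr":[0,0,-2.85],"gripper":0.06},{"xyz":[-475,451,31],"dr":[0,0,-2.85],"gripper":0.06},{"xyz":[-475,451,31],"dr":[0,0,-2.85],"gripper":0.06},{"xyz":[-475,451,31],"dr":[0,0,-2.85],"gripper":0.06},{"xyz":[-475,451,31],"dr":[0,0,-2.85],"gripper":0.06},{"xyz":[-475,451,31],"dr":[0,0,-2.85],"gripper":0.06},{"xyz":[-475,451,31],"dr":[0,0,-2.85],"gripper":0.06},{"xyz":[-475,451,31],"dr":[0,0,-2.85],"gripper":0.06}]' 60
python3 - <<'E'
from h import *
go(.461,-.025,.052,88.6)
# weight noise
for i in range(4):
    p=vision.grab_frame("side"); s=readout.observe(); print(s["time"],s["ft_force"].round(2),s["tau"].round(2))
cv2.imwrite("pics/b.png",p["image"][:,:,::-1])
E
```

```text
time: 2.45
ee_pos: [0.4608, -0.0239, 0.2003]
orientation: [0.715, 0.699, 0.0, -0.0]
ft_force: [-0.8, 1.3, 0.4]
finger_gap: 0.0402
t 2.45 ee [ 0.4608 -0.0239  0.2003] j [-0.31 -0.12  1.94  0.    1.32 -1.86] shift [ -1.2   0.3 148.3]   dr [-0.   -0.01  0.02]  dr [ 1.000e-02 -1.000e-02 -3.598e+01]
2.5 [-0.01  0.53 -0.16] [-4.800e-01 -2.737e+01 -3.255e+01 -2.000e-02 -1.000e-02  1.000e-02]
2.55 [0.61 0.77 0.18] [-2.900e-01 -2.748e+01 -3.250e+01 -1.000e-02 -0.000e+00  0.000e+00]
2.6 [-0.18  0.44  0.08] [ -0.14 -27.57 -32.46  -0.    -0.     0.  ]
2.65 [-0.17  0.18  1.24] [ -0.04 -27.65 -32.45  -0.     0.     0.  ]
```

```bash
python3 -m crank '[{"xyz":[-1,0,50],"dr":[0,0,0],"gripper":0.06},{"xyz":[-1,0,100],"dr":[0,0,0],"gripper":0.06},{"xyz":[-1,0,130],"dr":[0,0,0],"gripper":0.06},{"xyz":[-1,0,148],"dr":[0,0,0],"gripper":0.06},{"xyz":[-1,0,148],"dr":[0,0,0],"gripper":0.06},{"xyz":[-1,0,148],"dr":[0,0,0],"gripper":1},{"xyz":[-1,0,148],"dr":[0,0,0],"gripper":1},{"xyz":[-1,0,148],"dr":[0,0,0],"gripper":1},{"xyz":[-1,0,148],"dr":[0,0,0],"gripper":1},{"xyz":[-1,0,100],"dr":[0,0,0],"gripper":1},{"xyz":[-1,0,50],"dr":[0,0,0],"gripper":1},{"xyz":[-1,0,0],"dr":[0,0,0],"gripper":1},{"xyz":[-1,0,0],"dr":[0,0,0],"gripper":1},{"xyz":[-1,0,0],"dr":[0,0,0],"gripper":1},{"xyz":[-1,0,0],"dr":[0,0,0],"gripper":1}]' 60
cat >> h.py <<'E'
def weigh(n=10):
    F=[];T=[]
    for i in range(n):
        p=vision.grab_frame("side"); s=readout.observe(); F.append(s["ft_force"]);T.append(s["tau"])
    F=np.array(F); print("weigh t %.2f"%s["time"],F.mean(0).round(2),"sd",F.std(0).round(2),"tau",np.mean(T,0).round(2),"gap",round(s["finger_gap"],4)); return p
E
python3 - <<'E'
from h import *
p=weigh(12)
cv2.imwrite("pics/c.png",p["image"][:,:,::-1])
E
```

```text
time: 4.53
ee_pos: [0.4597, -0.0258, 0.1978]
orientation: [0.716, 0.699, -0.001, -0.002]
ft_force: [0.7, 0.3, -3.9]
finger_gap: 0.0089
weigh t 5.12 [ 0.02 -0.02 -3.63] sd [0.38 0.55 0.53] tau [-0.000e+00 -2.928e+01 -3.410e+01 -0.000e+00  1.000e-02  0.000e+00] gap 0.0086
```

View pics/c.png

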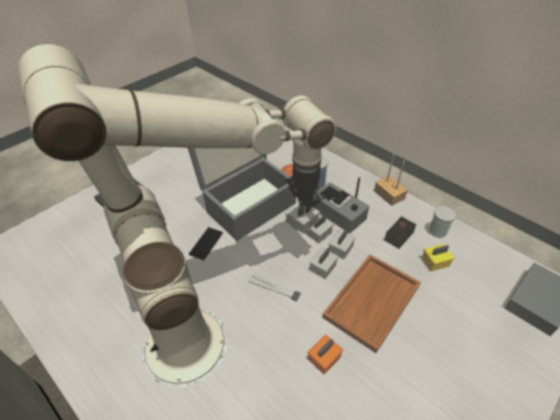

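```bash
python3 - <<'E'
from h import *
weigh(40)
E
python3 -m crank '[{"xyz":[0,0,50],"dr":[0,0,0],"gripper":1},{"xyz":[0,0,100],"dr":[0,0,0],"gripper":1},{"xyz":[0,0,130],"dr":[0,0,0],"gripper":1},{"xyz":[0,0,147],"dr":[0,0,0],"gripper":1},{"xyz":[0,0,147],"dr":[0,0,0],"gripper":1},{"xyz":[0,0,147],"dr":[0,0,0],"gripper":1},{"xyz":[0,0,147],"dr":[0,0,0],"gripper":0.3},{"xyz":[0,0,147],"dr":[0,0,0],"gripper":0.3},{"xyz":[0,0,147],"dr":[0,0,0],"gripper":0.3},{"xyz":[0,0,100],"dr":[0,0,0],"gripper":0.3},{"xyz":[0,0,50],"dr":[0,0,0],"gripper":0.3},{"xyz":[0,0,0],"dr":[0,0,0],"gripper":0.3},{"xyz":[0,0,0],"dr":[0,0,0],"gripper":0.3},{"xyz":[0,0,0],"dr":[0,0,0],"gripper":0.3},{"xyz":[0,0,0],"dr":[0,0,0],"gripper":0.3},{"xyz":[0,0,0],"dr":[0,0,0],"gripper":0.3}]' 60
python3 - <<'E'
from h import *
weigh(20)
weigh(20)
p=vision.grab_frame("top");cv2.imwrite("pics/d.png",p["image"][:,:,::-1])
tins(p,cloud(p))
go(.461,-.025,.052,88.6)
E
```

```text
weigh t 7.12 [-0.13  0.1  -3.54] sd [0.44 0.48 0.59] tau [  0.   -29.31 -34.19   0.     0.     0.  ] gap 0.009
time: 9.12
ee_pos: [0.4605, -0.026, 0.199]
orientation: [0.716, 0.699, -0.001, -0.001]
ft_force: [-0.8, 0.0, 0.0]
finger_gap: 0.0298
weigh t 10.12 [0.06 0.   0.03] sd [0.45 0.5  0.46] tau [ -0.   -27.72 -32.43  -0.     0.     0.  ] gap 0.03
weigh t 11.12 [ 0.11 -0.06 -0.08] sd [0.5  0.39 0.41] tau [  0.   -27.75 -32.47  -0.     0.    -0.  ] gap 0.0296
tin 0.69 box c [556.   75.9] size [62.9 74. ] yaw -6.5 | plate c [557.   75.8] rectc [556.5  75.8] [10.  47.6] yaw -6.4 ztop 0.0760 46
tin 0.53 box c [447.4 -28.2] size [59.7 43.5] yaw 88.6 | plate c [441.7 -27. ] rectc [441.4 -27.1] [9.6 6.7] yaw 1.0 ztop 0.3489 12
tin 0.53 box c [ 456.6 -124.2] size [62.9 44.3] yaw 7.5 | plate c [ 444.1 -116.8] rectc [ 444.6 -116.8] [17.9  9.6] yaw 5.4 ztop 0.5252 18
tin 0.47 box c [ 574.1 -106.6] size [44.6 62.8] yaw -79.3 | plate c [ 570.1 -107.4] rectc [ 570.  -107.1] [29.6  9.3] yaw 14.5 ztop 0.5267 23
t 11.22 ee [ 0.4613 -0.0262  0.2003] j [-0.32 -0.12  1.94 -0.    1.32 -1.87] shift [  1.2  -0.3 148.3]   dr [0. 0. 0.]  dr [ -0.   0. -36.]
```

Tin A, at (0.461,-0.025), reads 3.55 N (about 362 g). That's close to the limit, so I'll weigh the others first and come back to it with a longer average.

```bash
python3 - <<'E'
from h import *
go(.4605,-.1143,.052,98)
E
```

```text
t 11.22 ee [ 0.4613 -0.0262  0.2003] j [-0.32 -0.12  1.94 -0.    1.32 -1.87] shift [-88.1   1.4 148.3]   dr [ 0.    0.   -1.88]  dr [ 0.   -0.   34.12]
```

```bash
python3 -m crank '[{"xyz":[-60,1,0],"dr":[0,0,-1.88],"gripper":0.06},{"xyz":[-88,1,0],"dr":[0,0,-1.88],"gripper":0.06},{"xyz":[-88,1,30],"dr":[0,0,-1.88],"gripper":0.06},{"xyz":[-88,1,80],"dr":[0,0,-1.88],"gripper":0.06},{"xyz":[-88,1,120],"dr":[0,0,-1.88],"gripper":0.06},{"xyz":[-88,1,148],"dr":[0,0,-1.88],"gripper":0.06},{"xyz":[-88,1,148],"dr":[0,0,-1.88],"gripper":0.06},{"xyz":[-88,1,148],"dr":[0,0,-1.88],"gripper":1},{"xyz":[-88,1,148],"dr":[0,0,-1.88],"gripper":1},{"xyz":[-88,1,148],"dr":[0,0,-1.88],"gripper":1},{"xyz":[-88,1,148],"dr":[0,0,-1.88],"gripper":1},{"xyz":[-88,1,100],"dr":[0,0,-1.88],"gripper":1},{"xyz":[-88,1,50],"dr":[0,0,-1.88],"gripper":1},{"xyz":[-88,1,0],"dr":[0,0,-1.88],"gripper":1},{"xyz":[-88,1,0],"dr":[0,0,-1.88],"gripper":1},{"xyz":[-88,1,0],"dr":[0,0,-1.88],"gripper":1},{"xyz":[-88,1,0],"dr":[0,0,-1.88],"gripper":1}]' 60
python3 - <<'E'
from h import *
weigh(25)
go(.387,-.344,.072,95.3)
go(.409,.217,.079,84.8)
E
```

```text
time: 13.35
ee_pos: [0.4586, -0.1135, 0.1977]
orientation: [0.656, 0.755, -0.001, -0.002]
ft_force: [0.4, 0.6, -4.4]
finger_gap: 0.0087
weigh t 14.60 [-0.05 -0.14 -4.09] sd [0.52 0.52 0.48] tau [ 0.000e+00 -3.091e+01 -3.436e+01  0.000e+00  1.000e-02 -0.000e+00] gap 0.0086
t 14.60 ee [ 0.4601 -0.1142  0.2003] j [-0.5  -0.08  1.91 -0.    1.32 -2.21] shift [-217.3 -104.5  128.3]   dr [0.   0.   0.54]  dr [ -0.     0.   -35.46]
t 14.60 ee [ 0.4601 -0.1142  0.2003] j [-0.5  -0.08  1.91 -0.    1.32 -2.21] shift [335.1  -4.4 121.3]   dr [0.   0.   2.64]  dr [ -0.     0.   -33.36]
```

417 g, so this tin goes in the kiln.

```bash
python3 -m crank '[{"xyz":[100,0,-10],"dr":[0,0,1.0],"gripper":1},{"xyz":[100,0,-10],"dr":[0,0,1.0],"gripper":1},{"xyz":[200,0,-10],"dr":[0,0,2.0],"gripper":1},{"xyz":[200,0,-10],"dr":[0,0,2.0],"gripper":1},{"xyz":[335,-4,-10],"dr":[0,0,2.64],"gripper":1},{"xyz":[335,-4,-10],"dr":[0,0,2.64],"gripper":1},{"xyz":[335,-4,-10],"dr":[0,0,2.64],"gripper":1},{"xyz":[335,-4,-10],"dr":[0,0,2.64],"gripper":1},{"xyz":[335,-4,-10],"dr":[0,0,2.64],"gripper":1}]' 60
python3 - <<'E'
from h import *
p=weigh(6)
cv2.imwrite("pics/e.png",p["image"][:,:,::-1])
p=vision.grab_frame("top");cv2.imwrite("pics/e2.png",p["image"][:,:,::-1])
go(.409,.217,.071,84.8)
E
```

```text
time: 15.72
ee_pos: [0.4099, 0.2158, 0.2103]
orientation: [0.739, 0.674, -0.0, 0.0]
ft_force: [0.5, -1.3, -3.8]
finger_gap: 0.0087
weigh t 16.02 [ 0.09 -0.25 -3.94] sd [0.25 0.51 0.34] tau [  0.14 -29.53 -34.68   0.     0.    -0.  ] gap 0.0088
t 16.07 ee [0.4096 0.2164 0.2103] j [ 0.22 -0.12  1.92 -0.    1.34 -1.25] shift [  0.5  -0.7 139.3]   dr [ 0.    0.   -0.01]  dr [ 0.   -0.   35.99]
```

View pics/e.png

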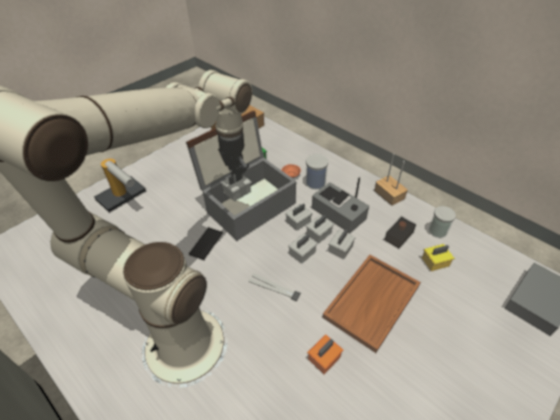

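View pics/e2.png

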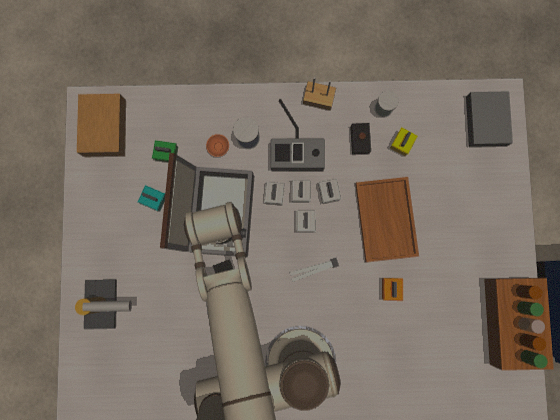

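```bash
python3 - <<'E'
from h import *
p=vision.grab_frame("top"); w=cloud(p); s=readout.observe()
m=np.zeros((420,560),bool); m[195:300,180:255]=1
q=w[m&(w[...,2]>.33)]
for lo in np.arange(.33,.8,.05):
    r=q[(q[:,2]>=lo)&(q[:,2]<lo+.05)]
    if len(r): print(round(lo,2),len(r),r.min(0).round(3),r.max(0).round(3))
p=vision.grab_frame("side"); w=cloud(p)
m=np.zeros((420,560),bool); m[65:190,195:255]=1
q=w[m]; q=q[(q[:,0]>.3)&(q[:,1]<.42)&(q[:,2]>.2)]
for lo in np.arange(.2,.8,.05):
    r=q[(q[:,2]>=lo)&(q[:,2]<lo+.05)]
    if len(r): print("s",round(lo,2),len(r),r.min(0).round(3),r.max(0).round(3))
E
```

```text
0.33 21 [0.372 0.186 0.341] [0.385 0.223 0.379]
0.38 31 [0.372 0.188 0.38 ] [0.383 0.226 0.428]
0.43 10 [0.371 0.197 0.431] [0.379 0.213 0.477]
0.48 204 [0.263 0.124 0.498] [0.463 0.282 0.53 ]
0.53 2476 [0.233 0.122 0.53 ] [0.461 0.281 0.58 ]
0.58 1169 [0.234 0.129 0.58 ] [0.314 0.244 0.615]
s 0.2 817 [0.367 0.182 0.2  ] [0.627 0.377 0.25 ]
s 0.25 763 [0.379 0.154 0.25 ] [0.634 0.397 0.3  ]
s 0.3 266 [0.368 0.154 0.3  ] [0.428 0.28  0.35 ]
s 0.35 375 [0.368 0.178 0.35 ] [0.438 0.241 0.4  ]
s 0.4 422 [0.368 0.178 0.4  ] [0.44  0.242 0.45 ]
s 0.45 293 [0.369 0.151 0.45 ] [0.451 0.217 0.5  ]
s 0.5 1071 [0.3   0.134 0.5  ] [0.463 0.267 0.55 ]
s 0.55 490 [0.3   0.134 0.55 ] [0.441 0.274 0.584]
```

Wrist clearance to the lid is fine, so I lower it.

```bash
python3 -m crank '[{"xyz":[0,-1,50],"dr":[0,0,0],"gripper":1},{"xyz":[0,-1,100],"dr":[0,0,0],"gripper":1},{"xyz":[0,-1,125],"dr":[0,0,0],"gripper":1},{"xyz":[0,-1,139],"dr":[0,0,0],"gripper":1},{"xyz":[0,-1,139],"dr":[0,0,0],"gripper":1},{"xyz":[0,-1,139],"dr":[0,0,0],"gripper":1}]' 60
python3 - <<'E'
from h import *
s=readout.observe(); print(s["ft_force"],s["ee_pos"])
E
python3 -m crank '[{"xyz":[0,0,0],"dr":[0,0,0],"gripper":0.5},{"xyz":[0,0,0],"dr":[0,0,0],"gripper":0.45},{"xyz":[0,0,0],"dr":[0,0,0],"gripper":0.45},{"xyz":[0,0,-40],"dr":[0,0,0],"gripper":0.45},{"xyz":[0,0,-90],"dr":[0,0,0],"gripper":0.45},{"xyz":[0,0,-130],"dr":[0,0,0],"gripper":0.45},{"xyz":[-160,100,-130],"dr":[0,0,0],"gripper":0.45},{"xyz":[-160,100,-130],"dr":[0,0,0],"gripper":0.45},{"xyz":[-160,100,-130],"dr":[0,0,0],"gripper":0.45},{"xyz":[-160,100,-130],"dr":[0,0,0],"gripper":0.45},{"xyz":[-160,100,-130],"dr":[0,0,0],"gripper":0.06},{"xyz":[-160,100,-130],"dr":[0,0,0],"gripper":0.06}]'
python3 - <<'E'
from h import *
p=vision.grab_frame("top");cv2.imwrite("pics/f.png",p["image"][:,:,::-1]); w=cloud(p); tins(p,w)
s=readout.observe(); print(s["ft_force"],s["ee_pos"])
E
```

```text
time: 16.92
ee_pos: [0.4093, 0.2172, 0.0721]
orientation: [0.738, 0.674, 0.001, 0.0]
ft_force: [0.8, -0.7, -4.9]
finger_gap: 0.0087
[ 0.82931938 -0.72109731 -4.91780841] [0.40934299 0.21724908 0.07209202]
time: 18.42
ee_pos: [0.493, 0.05, 0.2012]
orientation: [0.738, 0.675, -0.0, -0.0]
ft_force: [-0.1, 0.8, -0.6]
finger_gap: 0.0402
tin 0.87 box c [ 560.3 -108.7] size [73.3 64. ] yaw 9.8 | plate c [ 559.8 -108.9] rectc [ 560.5 -109.1] [48.5 10.5] yaw 11.2 ztop 0.0741 48
tin 0.87 box c [460.7 -35.3] size [46.5 71.1] yaw -1.4 | plate c [460.1 -27.2] rectc [459.6 -27.4] [ 7.  46.2] yaw -1.8 ztop 0.5286 43
tin 0.82 box c [408.1 216. ] size [62.8 72.8] yaw -5.6 | plate c [409.6 213.9] rectc [407.7 215. ] [61.9 72.3] yaw -4.8 ztop 0.0945 130
tin 0.36 box c [561.2 -40.7] size [71.2  9.9] yaw 1.5 | plate c [nan nan] rectc [0. 0.] [0. 0.] yaw nan ztop 0.5286 0
[ 0.3615846  -0.69434907  0.09040132] [0.49313175 0.04990167 0.20128685]h.py:31: RuntimeWarning: Mean of empty slice.
  cp=pl[:,:2].mean(0)*1000
  ret = um.true_divide(
  avg = a.mean(axis, **keepdims_kw)
h.py:32: RuntimeWarning: Degrees of freedom <= 0 for slice
  cov=np.cov((pl[:,:2]).T); e=np.linalg.eigh(cov)[1][:,1]; ap=(np.degrees(np.arctan2(e[1],e[0]))+90)%180-90
  c *= np.true_divide(1, fact)
  c *= np.true_divide(1, fact)
```

View pics/f.png

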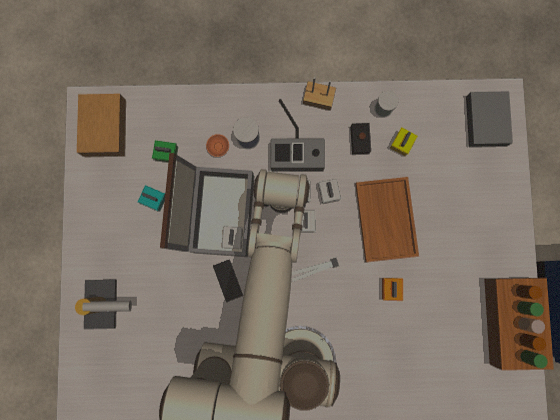

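The kiln tin stands at about pixel (231,238). The tin at (328,191) is next.

```bash
python3 - <<'E'
from h import *
go(.5605,-.1088,.052,100.3)
E
```

```text
t 18.52 ee [0.4931 0.0499 0.2013] j [-0.14 -0.02  1.85  0.    1.32 -1.63] shift [-152.2   81.1  149.3]   dr [-0.   -0.   -3.07]  dr [-0.    0.   32.93]
```

```bash
python3 -m crank '[{"xyz":[-152,81,0],"dr":[0,0,-3.07],"gripper":0.06},{"xyz":[-152,81,0],"dr":[0,0,-3.07],"gripper":0.06},{"xyz":[-152,81,0],"dr":[0,0,-3.07],"gripper":0.06},{"xyz":[-152,81,0],"dr":[0,0,-3.07],"gripper":0.06},{"xyz":[-152,81,50],"dr":[0,0,-3.07],"gripper":0.06},{"xyz":[-152,81,100],"dr":[0,0,-3.07],"gripper":0.06},{"xyz":[-152,81,135],"dr":[0,0,-3.07],"gripper":0.06},{"xyz":[-152,81,149],"dr":[0,0,-3.07],"gripper":0.06},{"xyz":[-152,81,149],"dr":[0,0,-3.07],"gripper":0.06},{"xyz":[-152,81,149],"dr":[0,0,-3.07],"gripper":1},{"xyz":[-152,81,149],"dr":[0,0,-3.07],"gripper":1},{"xyz":[-152,81,149],"dr":[0,0,-3.07],"gripper":1},{"xyz":[-152,81,149],"dr":[0,0,-3.07],"gripper":1},{"xyz":[-152,81,100],"dr":[0,0,-3.07],"gripper":1},{"xyz":[-152,81,50],"dr":[0,0,-3.07],"gripper":1},{"xyz":[-152,81,0],"dr":[0,0,-3.07],"gripper":1},{"xyz":[-152,81,0],"dr":[0,0,-3.07],"gripper":1},{"xyz":[-152,81,0],"dr":[0,0,-3.07],"gripper":1},{"xyz":[-152,81,0],"dr":[0,0,-3.07],"gripper":1}]' 60
python3 - <<'E'
from h import *
weigh(25)
go(.546,-.330,.064,95.3)
go(.568,.203,.071,84.8)
E
```

```text
time: 20.9
ee_pos: [0.5592, -0.1096, 0.1988]
orientation: [0.642, 0.767, -0.001, -0.002]
ft_force: [0.7, 0.1, -1.3]
finger_gap: 0.0087
weigh t 22.15 [-0.06 -0.04 -1.88] sd [0.41 0.5  0.46] tau [ -0.   -40.5  -33.37  -0.     0.     0.  ] gap 0.0089
t 22.15 ee [ 0.5605 -0.11    0.2013] j [-0.41  0.17  1.64 -0.    1.33 -2.15] shift [-213.9  -53.1  137.3]   dr [-0.    0.    0.97]  dr [ -0.    -0.   -35.03]
t 22.15 ee [ 0.5605 -0.11    0.2013] j [-0.41  0.17  1.64 -0.    1.33 -2.15] shift [306.8  62.6 130.3]   dr [0.   0.   3.07]  dr [ -0.     0.   -32.93]
```

1.88 N (about 192 g), so this one goes in the tray.

```bash
python3 -m crank '[{"xyz":[-110,-26,0],"dr":[0,0,0.97],"gripper":1},{"xyz":[-110,-26,0],"dr":[0,0,0.97],"gripper":1},{"xyz":[-214,-53,0],"dr":[0,0,0.97],"gripper":1},{"xyz":[-214,-53,0],"dr":[0,0,0.97],"gripper":1},{"xyz":[-214,-53,0],"dr":[0,0,0.97],"gripper":1},{"xyz":[-214,-53,50],"dr":[0,0,0.97],"gripper":1},{"xyz":[-214,-53,100],"dr":[0,0,0.97],"gripper":1},{"xyz":[-214,-53,125],"dr":[0,0,0.97],"gripper":1},{"xyz":[-214,-53,138],"dr":[0,0,0.97],"gripper":1},{"xyz":[-214,-53,138],"dr":[0,0,0.97],"gripper":1},{"xyz":[-214,-53,138],"dr":[0,0,0.97],"gripper":1},{"xyz":[-214,-53,138],"dr":[0,0,0.97],"gripper":0.45},{"xyz":[-214,-53,138],"dr":[0,0,0.97],"gripper":0.45},{"xyz":[-214,-53,138],"dr":[0,0,0.97],"gripper":0.45},{"xyz":[-214,-53,90],"dr":[0,0,0.97],"gripper":0.45},{"xyz":[-214,-53,40],"dr":[0,0,0.97],"gripper":0.45},{"xyz":[-214,-53,0],"dr":[0,0,0.97],"gripper":0.45}]' 60
python3 - <<'E'
from h import *
p=vision.grab_frame("top");cv2.imwrite("pics/g.png",p["image"][:,:,::-1]); w=cloud(p); tins(p,w)
go(.5617,-.0137,.052,88.6)
E
```

```text
time: 24.28
ee_pos: [0.5465, -0.3304, 0.2038]
orientation: [0.674, 0.739, 0.0, 0.001]
ft_force: [0.8, 0.3, -0.2]
finger_gap: 0.0234
tin 0.90 box c [561.1 -14.4] size [60.2 72.6] yaw -1.2 | plate c [560.7 -13.5] rectc [561.6 -13.4] [ 7.  46.3] yaw -2.1 ztop 0.0758 42
tin 0.73 box c [460.8 -28.7] size [60.  70.8] yaw -1.1 | plate c [459.9 -27.5] rectc [459.6 -27.5] [ 6.9 46.3] yaw -1.3 ztop 0.0756 43
tin 0.62 box c [408.7 216.1] size [63.6 73.5] yaw -5.2 | plate c [406.9 213.4] rectc [407.  215.7] [62.6 68.8] yaw -0.6 ztop 0.1043 131
t 24.38 ee [ 0.5487 -0.3323  0.2081] j [-0.73  0.34  1.43  0.    1.36 -2.4 ] shift [317.3  41.3 153.8]   dr [0.09 0.09 1.34]  dr [ -0.14   0.14 -34.66]
```

View pics/g.png

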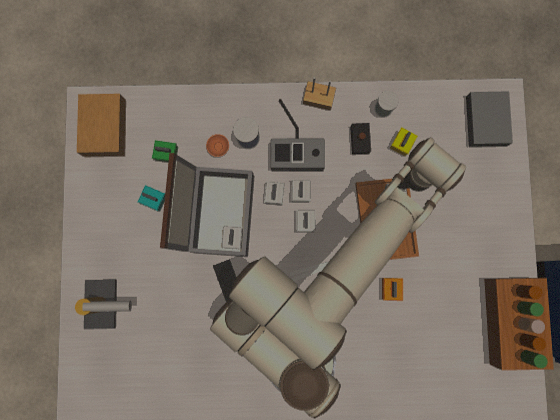

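```bash
python3 -m crank '[{"xyz":[160,22,0],"dr":[0,0,1.34],"gripper":0.06},{"xyz":[160,22,0],"dr":[0,0,1.34],"gripper":0.06},{"xyz":[160,22,0],"dr":[0,0,1.34],"gripper":0.06},{"xyz":[313,44,0],"dr":[0,0,1.34],"gripper":0.06},{"xyz":[313,44,0],"dr":[0,0,1.34],"gripper":0.06},{"xyz":[313,44,0],"dr":[0,0,1.34],"gripper":0.06},{"xyz":[313,44,30],"dr":[0,0,1.34],"gripper":0.06},{"xyz":[313,44,30],"dr":[0,0,1.34],"gripper":0.06},{"xyz":[313,44,30],"dr":[0,0,1.34],"gripper":0.06}]' 60
python3 - <<'E'
from h import *
go(.5612,-.014,.052,88.5)
E
```

```text
time: 25.5
ee_pos: [0.5611, -0.0147, 0.1717]
orientation: [0.716, 0.698, 0.0, 0.0]
ft_force: [0.2, 0.8, 0.4]
finger_gap: 0.0403
t 25.50 ee [ 0.5611 -0.0147  0.1717] j [-0.24  0.18  1.7  -0.    1.27 -1.79] shift [7.000e-01 1.000e-01 1.197e+02]   dr [0.   0.   0.02]  dr [ -0.     0.   -35.98]
```

```bash
python3 -m crank '[{"xyz":[1,0,50],"dr":[0,0,0],"gripper":0.06},{"xyz":[1,0,100],"dr":[0,0,0],"gripper":0.06},{"xyz":[1,0,119],"dr":[0,0,0],"gripper":0.06},{"xyz":[1,0,119],"dr":[0,0,0],"gripper":0.06},{"xyz":[1,0,119],"dr":[0,0,0],"gripper":1},{"xyz":[1,0,119],"dr":[0,0,0],"gripper":1},{"xyz":[1,0,119],"dr":[0,0,0],"gripper":1},{"xyz":[1,0,119],"dr":[0,0,0],"gripper":1},{"xyz":[1,0,80],"dr":[0,0,0],"gripper":1},{"xyz":[1,0,30],"dr":[0,0,0],"gripper":1},{"xyz":[1,0,-30],"dr":[0,0,0],"gripper":1},{"xyz":[1,0,-30],"dr":[0,0,0],"gripper":1},{"xyz":[1,0,-30],"dr":[0,0,0],"gripper":1},{"xyz":[1,0,-30],"dr":[0,0,0],"gripper":1}]' 60
python3 - <<'E'
from h import *
weigh(25)
go(.467,-.337,.064,95.3)
go(.489,.210,.071,84.8)
go(.568,.203,.071,84.8)
E
```

```text
time: 27.25
ee_pos: [0.5592, -0.0129, 0.1984]
orientation: [0.716, 0.699, -0.001, -0.002]
ft_force: [-0.5, -0.6, -5.1]
finger_gap: 0.0084
weigh t 28.50 [-0.02 -0.08 -4.1 ] sd [0.52 0.55 0.52] tau [  0.   -40.71 -34.5    0.     0.    -0.  ] gap 0.0086
t 28.50 ee [ 0.561  -0.0133  0.2013] j [-0.24  0.15  1.67  0.    1.32 -1.79] shift [-325.9  -86.2  137.3]   dr [ 0.   -0.   -1.34]  dr [-0.   -0.   34.66]
t 28.50 ee [ 0.561  -0.0133  0.2013] j [-0.24  0.15  1.67  0.    1.32 -1.79] shift [221.5 -77.3 130.3]   dr [ 0.   -0.    0.76]  dr [  0.     0.   -35.24]
t 28.50 ee [ 0.561  -0.0133  0.2013] j [-0.24  0.15  1.67  0.    1.32 -1.79] shift [216.4   1.8 130.3]   dr [ 0.   -0.    0.76]  dr [  0.     0.   -35.24]
```

418 g, so kiln, far slot.

```bash
python3 -m crank '[{"xyz":[60,0,-10],"dr":[0,0,0.3],"gripper":1},{"xyz":[120,1,-10],"dr":[0,0,0.76],"gripper":1},{"xyz":[170,1,-10],"dr":[0,0,0.76],"gripper":1},{"xyz":[216,2,-10],"dr":[0,0,0.76],"gripper":1},{"xyz":[216,2,-10],"dr":[0,0,0.76],"gripper":1},{"xyz":[216,2,-10],"dr":[0,0,0.76],"gripper":1},{"xyz":[216,2,40],"dr":[0,0,0.76],"gripper":1},{"xyz":[216,2,90],"dr":[0,0,0.76],"gripper":1},{"xyz":[216,2,118],"dr":[0,0,0.76],"gripper":1},{"xyz":[216,2,130],"dr":[0,0,0.76],"gripper":1},{"xyz":[216,2,130],"dr":[0,0,0.76],"gripper":1},{"xyz":[216,2,130],"dr":[0,0,0.76],"gripper":1},{"xyz":[216,2,130],"dr":[0,0,0.76],"gripper":0.45},{"xyz":[216,2,130],"dr":[0,0,0.76],"gripper":0.45},{"xyz":[216,2,130],"dr":[0,0,0.76],"gripper":0.45},{"xyz":[216,2,80],"dr":[0,0,0.76],"gripper":0.45},{"xyz":[216,2,30],"dr":[0,0,0.76],"gripper":0.45},{"xyz":[216,2,-20],"dr":[0,0,0.76],"gripper":0.45},{"xyz":[216,2,-20],"dr":[0,0,0.76],"gripper":0.45}]' 60
python3 - <<'E'
from h import *
p=vision.grab_frame("top");cv2.imwrite("pics/i.png",p["image"][:,:,::-1]); w=cloud(p); tins(p,w)
go(.5565,.0758,.052,83.5)
E
```

```text
time: 30.88
ee_pos: [0.5713, 0.2031, 0.2273]
orientation: [0.738, 0.674, 0.005, 0.003]
ft_force: [0.6, 0.7, -0.2]
finger_gap: 0.0233
tin 0.73 box c [556.   75.9] size [62.7 74. ] yaw -6.2 | plate c [557.1  75.9] rectc [555.6  75.8] [ 9.7 48.5] yaw -4.9 ztop 0.0758 44
tin 0.69 box c [ 545.4 -331.2] size [73.4 63.8] yaw 4.9 | plate c [ 545.1 -330.4] rectc [ 543.9 -336.1] [27.9 48.1] yaw 1.3 ztop 0.0851 53
tin 0.65 box c [460.9 -28.6] size [59.9 70.7] yaw -1.2 | plate c [460.9 -27.3] rectc [459.7 -27.5] [ 7.1 45.7] yaw -2.1 ztop 0.0752 42
tin 0.65 box c [559.6 213.8] size [54.9 39.9] yaw 2.8 | plate c [555.3 212.5] rectc [558.7 212.6] [39.9 50. ] yaw 18.4 ztop 0.5733 54
t 30.98 ee [0.5683 0.2027 0.2215] j [ 0.14  0.24  1.53 -0.    1.38 -1.34] shift [-127.4   -0.4  169.5]   dr [ 0.01 -0.    0.27]  dr [ 0.000e+00  1.000e-02 -3.573e+01]
```

View pics/i.png

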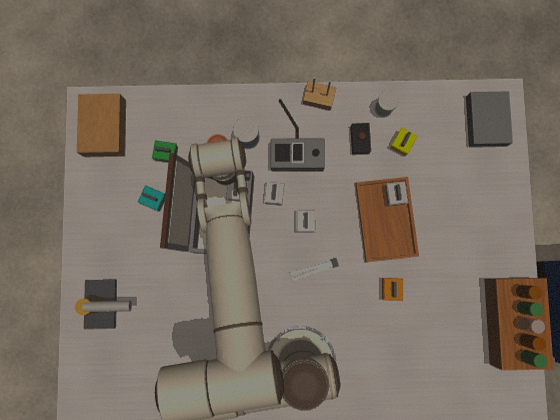

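The tray tin stands at about pixel (397,193). Next is the tin at (274,192).

```bash
python3 -m crank '[{"xyz":[-60,0,0],"dr":[0,0,0.27],"gripper":0.06},{"xyz":[-127,0,0],"dr":[0,0,0.27],"gripper":0.06},{"xyz":[-127,0,0],"dr":[0,0,0.27],"gripper":0.06},{"xyz":[-127,0,0],"dr":[0,0,0.27],"gripper":0.06},{"xyz":[-127,0,50],"dr":[0,0,0.27],"gripper":0.06},{"xyz":[-127,0,100],"dr":[0,0,0.27],"gripper":0.06},{"xyz":[-127,0,145],"dr":[0,0,0.27],"gripper":0.06},{"xyz":[-127,0,169],"dr":[0,0,0.27],"gripper":0.06},{"xyz":[-127,0,169],"dr":[0,0,0.27],"gripper":0.06},{"xyz":[-127,0,169],"dr":[0,0,0.27],"gripper":1},{"xyz":[-127,0,169],"dr":[0,0,0.27],"gripper":1},{"xyz":[-127,0,169],"dr":[0,0,0.27],"gripper":1},{"xyz":[-127,0,169],"dr":[0,0,0.27],"gripper":1},{"xyz":[-127,0,120],"dr":[0,0,0.27],"gripper":1},{"xyz":[-127,0,70],"dr":[0,0,0.27],"gripper":1},{"xyz":[-127,0,20],"dr":[0,0,0.27],"gripper":1},{"xyz":[-127,0,20],"dr":[0,0,0.27],"gripper":1},{"xyz":[-127,0,20],"dr":[0,0,0.27],"gripper":1},{"xyz":[-127,0,20],"dr":[0,0,0.27],"gripper":1}]' 60
python3 - <<'E'
from h import *
weigh(25)
go(.387,-.344,.063,95.3)
go(.489,.210,.071,84.8)
go(.489,.284,.071,84.8)
E
```

```text
time: 33.35
ee_pos: [0.5548, 0.0761, 0.1982]
orientation: [0.746, 0.666, -0.002, -0.002]
ft_force: [0.5, 0.3, -4.4]
finger_gap: 0.0085
weigh t 34.60 [-0.01 -0.05 -4.3 ] sd [0.42 0.51 0.46] tau [-0.000e+00 -4.087e+01 -3.457e+01 -0.000e+00  1.000e-02  0.000e+00] gap 0.0084
t 34.60 ee [0.5567 0.0761 0.2013] j [-0.08  0.15  1.67  0.    1.32 -1.54] shift [-436.7 -120.8  138.3]   dr [ 0.   -0.   -2.37]  dr [-0.   -0.   33.63]
t 34.60 ee [0.5567 0.0761 0.2013] j [-0.08  0.15  1.67  0.    1.32 -1.54] shift [125.3 -82.5 130.3]   dr [ 0.   -0.   -0.27]  dr [-0.   -0.   35.73]
t 34.60 ee [0.5567 0.0761 0.2013] j [-0.08  0.15  1.67  0.    1.32 -1.54] shift [198.8 -90.9 130.3]   dr [ 0.   -0.   -0.27]  dr [-0.   -0.   35.73]
```

438 g, so kiln. The slot is mid-length, a little toward the lid side.

```bash
python3 -m crank '[{"xyz":[50,-20,-10],"dr":[0,0,-0.27],"gripper":1},{"xyz":[100,-45,-10],"dr":[0,0,-0.27],"gripper":1},{"xyz":[150,-65,-10],"dr":[0,0,-0.27],"gripper":1},{"xyz":[190,-84,-10],"dr":[0,0,-0.27],"gripper":1},{"xyz":[190,-84,-10],"dr":[0,0,-0.27],"gripper":1},{"xyz":[190,-84,-10],"dr":[0,0,-0.27],"gripper":1},{"xyz":[190,-84,40],"dr":[0,0,-0.27],"gripper":1},{"xyz":[190,-84,90],"dr":[0,0,-0.27],"gripper":1},{"xyz":[190,-84,118],"dr":[0,0,-0.27],"gripper":1},{"xyz":[190,-84,130],"dr":[0,0,-0.27],"gripper":1},{"xyz":[190,-84,130],"dr":[0,0,-0.27],"gripper":1},{"xyz":[190,-84,130],"dr":[0,0,-0.27],"gripper":1},{"xyz":[190,-84,130],"dr":[0,0,-0.27],"gripper":0.45},{"xyz":[190,-84,130],"dr":[0,0,-0.27],"gripper":0.45},{"xyz":[190,-84,130],"dr":[0,0,-0.27],"gripper":0.45},{"xyz":[190,-84,80],"dr":[0,0,-0.27],"gripper":0.45},{"xyz":[190,-84,30],"dr":[0,0,-0.27],"gripper":0.45},{"xyz":[190,-84,-10],"dr":[0,0,-0.27],"gripper":0.45},{"xyz":[190,-84,-10],"dr":[0,0,-0.27],"gripper":0.45}]' 60
python3 - <<'E'
from h import *
p=vision.grab_frame("top");cv2.imwrite("pics/j.png",p["image"][:,:,::-1]); w=cloud(p); tins(p,w)
go(.460,-.0275,.052,88.6)
E
```

```text
time: 36.98
ee_pos: [0.4974, 0.2753, 0.216]
orientation: [0.738, 0.675, 0.004, 0.002]
ft_force: [0.0, 0.4, 0.1]
finger_gap: 0.0236
tin 0.95 box c [ 545.5 -332. ] size [73.7 64.5] yaw 6.2 | plate c [ 546.4 -328.7] rectc [ 547.  -328.2] [27.1 51. ] yaw 3.2 ztop 0.0849 52
tin 0.74 box c [572.  200.4] size [63.1 79.9] yaw -5.2 | plate c [569.  201.7] rectc [568.2 199.9] [62.2 71.8] yaw -22.6 ztop 0.0975 137
tin 0.70 box c [407.8 212.7] size [55.9 72.4] yaw -5.2 | plate c [411.7 206.3] rectc [407.9 212.5] [50.5 71.4] yaw 14.3 ztop 0.5370 84
tin 0.56 box c [461.  -28.7] size [59.8 70.7] yaw -1.2 | plate c [459.8 -27.6] rectc [459.9 -27.4] [ 6.8 45.9] yaw -1.2 ztop 0.0765 43
tin 0.51 box c [481.4 273. ] size [41.5 70.5] yaw -81.5 | plate c [482.5 281.4] rectc [484.3 271.9] [32.2 66.9] yaw -62.8 ztop 0.5458 38
t 37.08 ee [0.4948 0.2745 0.2113] j [ 0.29  0.15  1.65  0.    1.34 -1.19] shift [-303.9   -7.5  159.3]   dr [ 0.   -0.   -0.75]  dr [-0.000e+00 -1.000e-02  3.525e+01]
```

View pics/j.png

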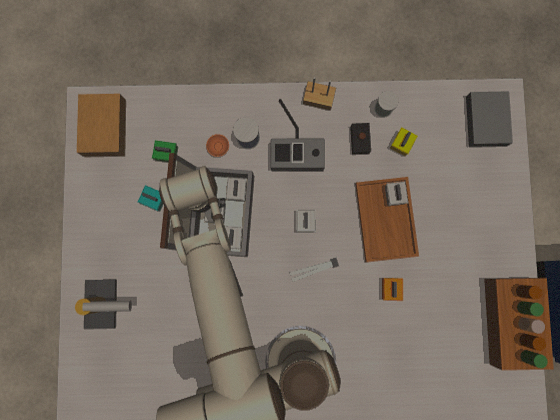

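Three tins stand in the kiln and one in the tray. The borderline tin is at (305,221). I'll take a long baseline, then a long weigh.

```bash
python3 -m crank '[{"xyz":[-60,-2,0],"dr":[0,0,-0.75],"gripper":0.06},{"xyz":[-304,-7,0],"dr":[0,0,-0.75],"gripper":0.06},{"xyz":[-304,-7,0],"dr":[0,0,-0.75],"gripper":0.06},{"xyz":[-304,-7,0],"dr":[0,0,-0.75],"gripper":0.06},{"xyz":[-304,-7,0],"dr":[0,0,-0.75],"gripper":0.06},{"xyz":[-304,-7,11],"dr":[0,0,-0.75],"gripper":0.06},{"xyz":[-304,-7,11],"dr":[0,0,-0.75],"gripper":0.06},{"xyz":[-304,-7,11],"dr":[0,0,-0.75],"gripper":0.06},{"xyz":[-304,-7,11],"dr":[0,0,-0.75],"gripper":0.06},{"xyz":[-304,-7,11],"dr":[0,0,-0.75],"gripper":0.06}]' 60
python3 - <<'E'
from h import *
weigh(20);weigh(60)
p=vision.grab_frame("top"); tins(p,cloud(p))
go(.460,-.0275,.052,88.7)
E
```

```text
time: 38.33
ee_pos: [0.4606, -0.027, 0.2005]
orientation: [0.715, 0.699, 0.0, 0.0]
ft_force: [-0.7, -0.1, 0.0]
finger_gap: 0.0401
weigh t 39.33 [ 0.01 -0.26  0.16] sd [0.4  0.62 0.42] tau [ 3.000e-02 -2.767e+01 -3.247e+01  0.000e+00  0.000e+00  0.000e+00] gap 0.0403
weigh t 42.33 [0.15 0.   0.01] sd [0.55 0.52 0.48] tau [ -0.   -27.67 -32.47  -0.     0.     0.  ] gap 0.0398
tin 0.83 box c [494.6 272.7] size [64.  72.5] yaw -5.2 | plate c [498.2 270.3] rectc [495.4 273.2] [62.4 72.5] yaw -15.8 ztop 0.0928 123
tin 0.69 box c [408.5 216.3] size [64.1 72.9] yaw -4.9 | plate c [410.2 213.1] rectc [409.  215.4] [61.1 69.9] yaw 6.6 ztop 0.0974 134
tin 0.68 box c [ 545.7 -331.6] size [73.9 64.4] yaw 5.3 | plate c [ 545.8 -329.6] rectc [ 545.  -335.9] [34.8 50.1] yaw 3.0 ztop 0.0862 43
tin 0.60 box c [571.8 200.6] size [63.1 80.9] yaw -5.6 | plate c [568.3 200.1] rectc [567.7 200.5] [62.1 72.7] yaw 10.2 ztop 0.0951 121
tin 0.54 box c [445.3 -28.2] size [60.3 39.9] yaw 87.5 | plate c [441.6 -27. ] rectc [441.6 -27. ] [ 6.7 10.4] yaw -4.6 ztop 0.3490 12
t 42.42 ee [ 0.4604 -0.0277  0.2003] j [-0.32 -0.12  1.94  0.    1.32 -1.87] shift [  0.2  -0.4 148.3]   dr [ 0.   -0.   -0.03]  dr [-0.   -0.   35.97]
```

```bash
python3 -m crank '[{"xyz":[0,0,50],"dr":[0,0,0],"gripper":0.06},{"xyz":[0,0,100],"dr":[0,0,0],"gripper":0.06},{"xyz":[0,0,135],"dr":[0,0,0],"gripper":0.06},{"xyz":[0,0,148],"dr":[0,0,0],"gripper":0.06},{"xyz":[0,0,148],"dr":[0,0,0],"gripper":0.06},{"xyz":[0,0,148],"dr":[0,0,0],"gripper":1},{"xyz":[0,0,148],"dr":[0,0,0],"gripper":1},{"xyz":[0,0,148],"dr":[0,0,0],"gripper":1},{"xyz":[0,0,148],"dr":[0,0,0],"gripper":1},{"xyz":[0,0,100],"dr":[0,0,0],"gripper":1},{"xyz":[0,0,50],"dr":[0,0,0],"gripper":1},{"xyz":[0,0,0],"dr":[0,0,0],"gripper":1},{"xyz":[0,0,0],"dr":[0,0,0],"gripper":1},{"xyz":[0,0,0],"dr":[0,0,0],"gripper":1},{"xyz":[0,0,0],"dr":[0,0,0],"gripper":1}]' 60
python3 - <<'E'
from h import *
weigh(20);weigh(60);weigh(60);weigh(60)
go(.409+.007,.291,.071,84.8)
go(.467,-.337,.063,95.3)
E
```

```text
time: 44.3
ee_pos: [0.4589, -0.0272, 0.1979]
orientation: [0.716, 0.698, -0.001, -0.002]
ft_force: [-0.4, 1.0, -4.4]
finger_gap: 0.0086
weigh t 45.30 [ 0.15 -0.1  -3.35] sd [0.44 0.39 0.45] tau [ 0.000e+00 -2.920e+01 -3.414e+01 -0.000e+00  1.000e-02 -0.000e+00] gap 0.0086
weigh t 48.30 [ 0.02 -0.02 -3.5 ] sd [0.54 0.52 0.51] tau [  0.   -29.23 -34.19  -0.     0.     0.  ] gap 0.0086
weigh t 51.30 [-0.    0.08 -3.51] sd [0.44 0.44 0.52] tau [ -0.   -29.23 -34.19  -0.     0.    -0.  ] gap 0.0088
weigh t 54.30 [ 0.08 -0.06 -3.5 ] sd [0.51 0.55 0.41] tau [  0.   -29.23 -34.19  -0.     0.     0.  ] gap 0.0089
t 54.30 ee [ 0.4604 -0.0277  0.2003] j [-0.32 -0.12  1.94 -0.    1.32 -1.87] shift [317.5 -52.4 129.3]   dr [-0.   -0.    0.75]  dr [  0.    -0.   -35.25]
t 54.30 ee [ 0.4604 -0.0277  0.2003] j [-0.32 -0.12  1.94 -0.    1.32 -1.87] shift [-309.    14.3  137.3]   dr [-0.   -0.   -1.35]  dr [-0.    0.   34.65]
```

```bash
cat >> h.py <<'E'
import json,os
def rec():
    s=readout.observe(); open("rec.txt","a").write(json.dumps([list(map(float,s["joint_pos"])),list(map(float,s["ee_pos"])),list(map(float,s["orientation"])),list(map(float,s["tau"])),s["time"]])+"\n")
E
python3 -c "
from h import *
rec()"
python3 -m crank '[{"xyz":[0,-40,-20],"dr":[0,0,0],"gripper":1},{"xyz":[0,-40,-20],"dr":[0,0,0],"gripper":1},{"xyz":[0,-40,-20],"dr":[0,0,0],"gripper":1},{"xyz":[0,-40,-20],"dr":[0,0,0],"gripper":1}]'
python3 -c "
from h import *
vision.grab_frame('side');rec()"
python3 -m crank '[{"xyz":[150,0,-50],"dr":[0,0,0.75],"gripper":1},{"xyz":[150,0,-50],"dr":[0,0,0.75],"gripper":1},{"xyz":[150,60,-50],"dr":[0,0,0.75],"gripper":1},{"xyz":[150,60,-50],"dr":[0,0,0.75],"gripper":1},{"xyz":[150,60,-50],"dr":[0,0,0.75],"gripper":1},{"xyz":[150,60,-50],"dr":[0,0,0.75],"gripper":1}]'
python3 -c "
from h import *
vision.grab_frame('side');rec()"
python3 -m crank '[{"xyz":[100,-60,70],"dr":[0,0,0],"gripper":1},{"xyz":[100,-60,60],"dr":[0,0,0],"gripper":1},{"xyz":[100,-60,60],"dr":[0,0,0],"gripper":1},{"xyz":[100,-60,60],"dr":[0,0,0],"gripper":1},{"xyz":[100,-60,60],"dr":[0,0,0],"gripper":1}]'
python3 - <<'E'
from h import *
vision.grab_frame('side');rec()
D=[json.loads(l) for l in open("rec.txt")]
q=np.array([d[0] for d in D]); x=np.array([d[1] for d in D])
pq=np.array([[1.08789851,.159105356,1.5982288]]); 
q=np.vstack([q[:,:3],pq]); x=np.vstack([x,[.15465873,.55319193,.23028698]])
from scipy.optimize import least_squares
s=x[:,0]*np.cos(q[:,0])+x[:,1]*np.sin(q[:,0]); lat=-x[:,0]*np.sin(q[:,0])+x[:,1]*np.cos(q[:,0]); print("s",s.round(4),"lat",lat.round(4))
def f(P,full=False):
    o,h,a2,a3,c=P
    if not full: c=0 if FIXC else c
    return np.r_[o+a2*np.sin(q[:,1])+a3*np.sin(q[:,1]+q[:,2]+c)-s, h+a2*np.cos(q[:,1])+a3*np.cos(q[:,1]+q[:,2]+c)-x[:,2]]
for FIXC in(True,False):
    r=least_squares(f,[0,.1,.45,.4,0]); print(FIXC,r.x.round(4),r.cost)
E
```

```text
time: 54.8
ee_pos: [0.4207, -0.0267, 0.2199]
orientation: [0.716, 0.698, -0.0, -0.0]
ft_force: [-0.1, 0.1, -4.1]
finger_gap: 0.0086
time: 55.6
ee_pos: [0.4835, 0.1212, 0.2701]
orientation: [0.739, 0.674, -0.0, -0.0]
ft_force: [0.3, 0.5, -3.7]
finger_gap: 0.0086
time: 56.28
ee_pos: [0.4346, 0.2258, 0.2115]
orientation: [0.739, 0.674, 0.001, 0.001]
ft_force: [-1.6, -1.7, -3.7]
finger_gap: 0.0086
s [0.4454 0.4041 0.4839 0.4749 0.5618] lat [0.1199 0.1199 0.1199 0.1198 0.1199]
True [-0.0085 -0.0554  0.3869  0.5184  0.    ] 1.1355548394995285e-05
False [-1.000e-04 -9.500e-03  3.850e-01  5.204e-01  8.650e-02] 3.4357157654655113e-07
```

Joint-torque check with fitted arm geometry:
- Both joints give 357 g, and the force sensor gives 359 ± 4 g.
- That is above 350 g, so this tin goes in the kiln.

```bash
python3 - <<'E'
from h import *
go(.4150,.286,.071,84.8)
E
```

```text
t 56.33 ee [0.4346 0.2258 0.2114] j [ 0.23 -0.05  1.86 -0.    1.34 -1.25] shift [ 58.1 -25.4 140.4]   dr [ 0.02 -0.   -0.02]  dr [-1.000e-02 -4.000e-02  3.598e+01]
```

```bash
python3 -m crank '[{"xyz":[58,-25,0],"dr":[0,0,0],"gripper":1},{"xyz":[58,-25,0],"dr":[0,0,0],"gripper":1},{"xyz":[58,-25,0],"dr":[0,0,0],"gripper":1},{"xyz":[58,-25,0],"dr":[0,0,0],"gripper":1}]' 60
python3 -c "
from h import *
go(.4150,.286,.071,84.8)"
```

```text
time: 56.82
ee_pos: [0.4145, 0.2858, 0.2105]
orientation: [0.739, 0.674, 0.0, 0.0]
ft_force: [-0.3, 0.4, -3.3]
finger_gap: 0.0087
t 56.83 ee [0.4145 0.2858 0.2105] j [ 0.36 -0.01  1.82 -0.    1.33 -1.12] shift [  0.3   0.4 139.5]   dr [ 0.01  0.   -0.02]  dr [ 0.000e+00 -1.000e-02  3.598e+01]
```

```bash
python3 -m crank '[{"xyz":[0,0,50],"dr":[0,0,0],"gripper":1},{"xyz":[0,0,100],"dr":[0,0,0],"gripper":1},{"xyz":[0,0,125],"dr":[0,0,0],"gripper":1},{"xyz":[0,0,139],"dr":[0,0,0],"gripper":1},{"xyz":[0,0,139],"dr":[0,0,0],"gripper":1},{"xyz":[0,0,139],"dr":[0,0,0],"gripper":1},{"xyz":[0,0,139],"dr":[0,0,0],"gripper":0.45},{"xyz":[0,0,139],"dr":[0,0,0],"gripper":0.45},{"xyz":[0,0,139],"dr":[0,0,0],"gripper":0.45},{"xyz":[0,0,90],"dr":[0,0,0],"gripper":0.45},{"xyz":[0,0,40],"dr":[0,0,0],"gripper":0.45},{"xyz":[0,0,0],"dr":[0,0,0],"gripper":0.45},{"xyz":[-120,0,-100],"dr":[0,0,0],"gripper":0.45},{"xyz":[-240,-40,-150],"dr":[0,0,0],"gripper":0.45},{"xyz":[-300,-80,-150],"dr":[0,0,0],"gripper":0.45},{"xyz":[-300,-80,-150],"dr":[0,0,0],"gripper":1},{"xyz":[-300,-80,-150],"dr":[0,0,0],"gripper":1},{"xyz":[-300,-80,-150],"dr":[0,0,0],"gripper":1},{"xyz":[-300,-80,-150],"dr":[0,0,0],"gripper":1}]' 60
python3 - <<'E'
from h import *
p=vision.grab_frame("top");cv2.imwrite("pics/k.png",p["image"][:,:,::-1]); w=cloud(p); tins(p,w)
m=np.zeros((420,560),bool); m[150:270,180:262]=1
q=w[m]; q=q[~np.isnan(q[:,0])]; r=q[(abs(q[:,2]-.110)<.004)&(q[:,1]<.335)]; print("rim",len(r),rect(r))
m=np.zeros((420,560),bool); m[145:260,155:200]=1
q=w[m]; q=q[~np.isnan(q[:,0])]; r=q[q[:,2]>.13]; print("lid", r.min(0),r.max(0)); 
c=r-r.mean(0); n=np.linalg.svd(c,full_matrices=False)[2][2]; print("n",n,"mean",r.mean(0),np.degrees(np.arctan2(n[2],n[1])))
go(.4,.2,.4)
E
```

```text
time: 59.2
ee_pos: [0.307, -0.0064, 0.3616]
orientation: [0.74, 0.672, 0.001, 0.002]
ft_force: [0.1, 0.6, -0.2]
finger_gap: 0.0001
tin 0.95 box c [ 546.3 -331.1] size [74.5 64.2] yaw 4.7 | plate c [ 546.8 -329.2] rectc [ 544.3 -330.1] [17.1 48.7] yaw 5.5 ztop 0.0854 42
tin 0.95 box c [408.2 215.1] size [63.6 73. ] yaw -4.9 | plate c [410.  213.5] rectc [406.  215.3] [62.7 71.5] yaw 31.3 ztop 0.0966 130
tin 0.75 box c [411.8 282.7] size [72.  72.9] yaw -5.8 | plate c [411.8 284.2] rectc [411.1 281.1] [67.7 66.7] yaw -25.7 ztop 0.0934 111
tin 0.72 box c [571.6 200.6] size [64.  80.1] yaw -6.1 | plate c [566.6 199.4] rectc [566.8 199.6] [59.3 73.4] yaw -7.0 ztop 0.0945 117
tin 0.60 box c [494.5 272.9] size [63.4 73. ] yaw -5.2 | plate c [491.8 271.4] rectc [494.8 271.9] [61.3 70.9] yaw -26.2 ztop 0.0935 111
rim 651 (array([491.3, 248.3]), array([185. , 274.9]), 84.8)
lid [0.36334201 0.3266622  0.13004765] [0.64000451 0.39644035 0.30007025]
n [-0.08920276 -0.97112737  0.22125664] mean [0.49985488 0.35974548 0.22947964] 167.165113566907
t 59.30 ee [ 0.3072 -0.0046  0.3602] j [-0.42 -0.66  2.02  0.    1.78 -1.9 ] shift [212.2  73.8 -39.7]
```

View pics/k.png

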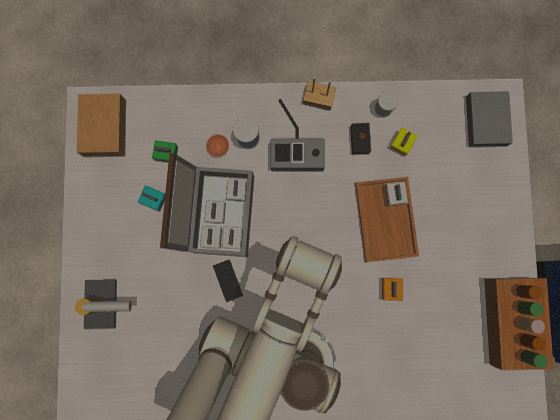

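All four heavy tins stand upright in the kiln, at pixels (235,189), (214,212), (210,237) and (232,237). The light one is in the tray at (397,193). The counter is clear of grey tins and the other objects haven't moved. Next is the lid: go over it and behind its outer face.

```bash
python3 - <<'E'
from h import *
H=np.array([.4997,.3376]);V=np.array([.0906,.9959])
P=H+.100*V
go(P[0],P[1],.40,84.8)
E
```

```text
t 59.30 ee [ 0.3072 -0.0046  0.3602] j [-0.42 -0.66  2.02  0.    1.78 -1.9 ] shift [458.3 160.6 -39.5]   dr [ 0.01 -0.   -0.  ]  dr [-1.0e-02 -1.0e-02  3.6e+01]
```

```bash
python3 -m crank '[{"xyz":[100,60,-40],"dr":[0,0,0],"gripper":1},{"xyz":[100,60,-40],"dr":[0,0,0],"gripper":1},{"xyz":[230,90,-50],"dr":[0,0,0],"gripper":1},{"xyz":[230,90,-50],"dr":[0,0,0],"gripper":1},{"xyz":[230,90,-50],"dr":[0,0,0],"gripper":1},{"xyz":[350,130,-50],"dr":[0,0,0],"gripper":1},{"xyz":[350,130,-50],"dr":[0,0,0],"gripper":1},{"xyz":[458,160,-40],"dr":[0,0,0],"gripper":1},{"xyz":[458,160,-40],"dr":[0,0,0],"gripper":1},{"xyz":[458,160,-40],"dr":[0,0,0],"gripper":1},{"xyz":[458,160,-40],"dr":[0,0,0],"gripper":1},{"xyz":[458,160,-40],"dr":[0,0,0],"gripper":1}]' 60
python3 - <<'E'
from h import *
H=np.array([.4997,.3376]);V=np.array([.0906,.9959])
P=H+.100*V
go(P[0],P[1],.245,84.8)
p=vision.grab_frame("top");cv2.imwrite("pics/l.png",p["image"][:,:,::-1])
p=vision.grab_frame("side");cv2.imwrite("pics/l2.png",p["image"][:,:,::-1])
E
```

```text
time: 60.8
ee_pos: [0.5075, 0.4361, 0.4018]
orientation: [0.739, 0.674, 0.001, 0.0]
ft_force: [-0.4, 0.1, 1.2]
finger_gap: 0.0
t 60.80 ee [0.5075 0.4361 0.4018] j [ 0.53  0.37  1.02 -0.    1.76 -0.95] shift [  1.1   0.9 156.8]   dr [ 0.02 -0.01 -0.  ]  dr [-2.0e-02 -3.0e-02  3.6e+01]
```

View pics/l2.png

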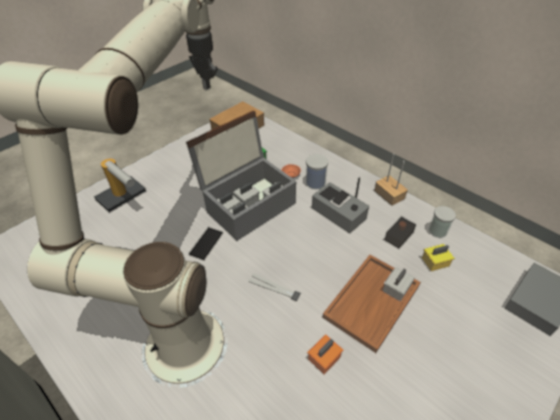

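View pics/l.png

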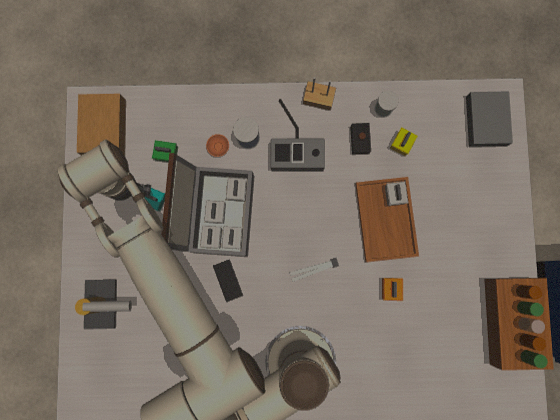

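```bash
python3 -m crank '[{"xyz":[1,1,50],"dr":[0,0,0],"gripper":1},{"xyz":[1,1,100],"dr":[0,0,0],"gripper":1},{"xyz":[1,1,155],"dr":[0,0,0],"gripper":1},{"xyz":[1,1,155],"dr":[0,0,0],"gripper":1},{"xyz":[1,1,155],"dr":[0,0,0],"gripper":1},{"xyz":[1,1,155],"dr":[0,0,0],"gripper":1}]' 60
python3 - <<'E'
from h import *
s=readout.observe(); ee=s["ee_pos"]; H=np.array([.4997,.3376]);V=np.array([.0906,.9959])
d0=(ee[:2]-H)@V; z0=ee[2]; print(ee,d0,s["ft_force"])
for t in list(np.radians([102.8,95,90,85,80,75,70,65,60,55,50,45,40,35,30,25,20,15,10,5,2,0])):
    if t>np.radians(88): d=-.186*np.cos(t)+.014*np.sin(t)+.0145; z=.11+.165
    else: d=-.16*np.cos(t)+.014*np.sin(t)+.0145; z=.11+.16*np.sin(t)+.014*np.cos(t)
    print(round(np.degrees(t)),"x",round((d-d0)*1e3),"z",round((z0-z)*1e3))
E
```

```text
time: 61.65
ee_pos: [0.5104, 0.4386, 0.2496]
orientation: [0.738, 0.674, 0.003, 0.001]
ft_force: [0.1, 0.0, -0.1]
finger_gap: -0.0002
[0.51043824 0.43862585 0.24964415] 0.10158452836690532 [ 0.09471187  0.00539488 -0.0759507 ]
103 x -32 z -25
95 x -57 z -25
90 x -73 z -25
85 x -87 z -21
80 x -101 z -20
75 x -115 z -19
70 x -129 z -15
65 x -142 z -11
60 x -155 z -6
55 x -167 z 1
50 x -179 z 8
45 x -190 z 17
40 x -201 z 26
35 x -210 z 36
30 x -219 z 48
25 x -226 z 59
20 x -233 z 72
15 x -238 z 85
10 x -242 z 98
5 x -245 z 112
2 x -246 z 120
0 x -247 z 126
```

```bash
python3 -m crank '[{"xyz":[-10,0,-10],"dr":[0,0,0],"gripper":1},{"xyz":[-22,0,-20],"dr":[0,0,0],"gripper":1},{"xyz":[-30,0,-22],"dr":[0,0,0],"gripper":1},{"xyz":[-37,0,-23],"dr":[0,0,0],"gripper":1},{"xyz":[-44,0,-23],"dr":[0,0,0],"gripper":1},{"xyz":[-51,0,-24],"dr":[0,0,0],"gripper":1},{"xyz":[-58,0,-24],"dr":[0,0,0],"gripper":1},{"xyz":[-65,0,-24],"dr":[0,0,0],"gripper":1},{"xyz":[-73,0,-24],"dr":[0,0,0],"gripper":1}]' 60
python3 - <<'E'
from h import *
p=vision.grab_frame("side");cv2.imwrite("pics/m2.png",p["image"][:,:,::-1])
s=readout.observe();print(s["ee_pos"],s["ft_force"],s["ft_torque"])
E
```

```text
time: 62.78
ee_pos: [0.5028, 0.3674, 0.2716]
orientation: [0.738, 0.675, 0.004, -0.001]
ft_force: [0.6, 7.1, 5.5]
finger_gap: 0.0002
[0.5027953  0.36638916 0.27154569] [1.48364655 6.61280836 4.8412129 ] [ 0.83586601  0.01117198 -0.01828452]
```

View pics/m2.png

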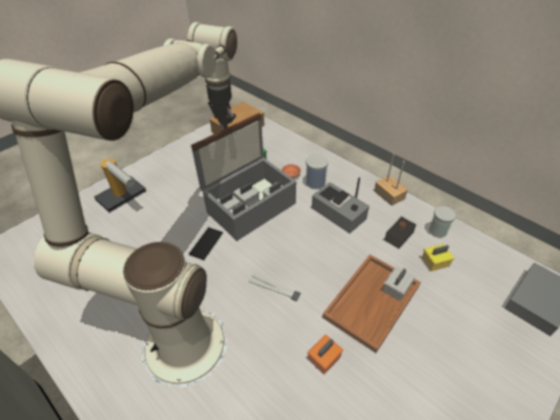

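```bash
python3 -m crank '[{"xyz":[-7,0,1],"dr":[0,0,0],"gripper":1},{"xyz":[-14,0,3],"dr":[0,0,0],"gripper":1},{"xyz":[-21,0,3],"dr":[0,0,0],"gripper":1},{"xyz":[-28,0,4],"dr":[0,0,0],"gripper":1},{"xyz":[-35,0,5],"dr":[0,0,0],"gripper":1},{"xyz":[-42,0,6],"dr":[0,0,0],"gripper":1},{"xyz":[-49,0,7],"dr":[0,0,0],"gripper":1},{"xyz":[-56,0,9],"dr":[0,0,0],"gripper":1},{"xyz":[-63,0,11],"dr":[0,0,0],"gripper":1},{"xyz":[-69,0,13],"dr":[0,0,0],"gripper":1}]' 60
python3 - <<'E'
from h import *
p=vision.grab_frame("side");cv2.imwrite("pics/n2.png",p["image"][:,:,::-1])
s=readout.observe();print(s["ee_pos"],s["ft_force"],s["ft_torque"])
E
```

```text
time: 64.08
ee_pos: [0.4968, 0.2976, 0.2585]
orientation: [0.738, 0.675, 0.003, -0.0]
ft_force: [-0.9, 5.5, 7.4]
finger_gap: 0.0004
[0.49670616 0.29686852 0.25809544] [0.18474197 2.98930286 6.76253281] [ 0.48121213 -0.05980912 -0.00962192]
```

View pics/n2.png

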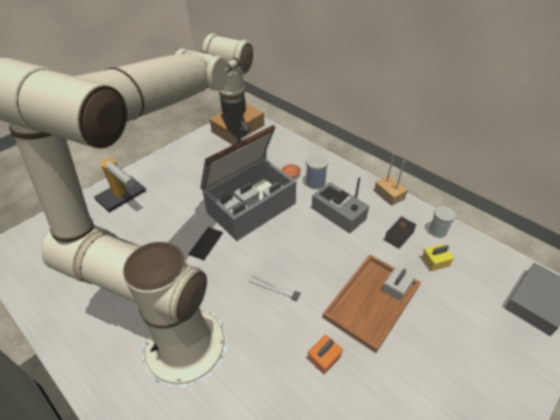

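```bash
python3 -m crank '[{"xyz":[-6,0,2],"dr":[0,0,0],"gripper":1},{"xyz":[-13,0,5],"dr":[0,0,0],"gripper":1},{"xyz":[-19,0,8],"dr":[0,0,0],"gripper":1},{"xyz":[-25,0,12],"dr":[0,0,0],"gripper":1},{"xyz":[-31,0,15],"dr":[0,0,0],"gripper":1},{"xyz":[-37,0,19],"dr":[0,0,0],"gripper":1},{"xyz":[-43,0,23],"dr":[0,0,0],"gripper":1},{"xyz":[-48,0,28],"dr":[0,0,0],"gripper":1},{"xyz":[-54,0,32],"dr":[0,0,0],"gripper":1},{"xyz":[-59,0,37],"dr":[0,0,0],"gripper":1},{"xyz":[-63,0,42],"dr":[0,0,0],"gripper":1},{"xyz":[-68,0,47],"dr":[0,0,0],"gripper":1},{"xyz":[-73,0,53],"dr":[0,0,0],"gripper":1},{"xyz":[-77,0,59],"dr":[0,0,0],"gripper":1}]' 60
python3 - <<'E'
from h import *
p=vision.grab_frame("side");cv2.imwrite("pics/o2.png",p["image"][:,:,::-1])
s=readout.observe();print(s["ee_pos"],s["ft_force"],s["ft_torque"])
E
```

```text
time: 65.88
ee_pos: [0.4899, 0.2193, 0.1983]
orientation: [0.738, 0.674, 0.001, 0.001]
ft_force: [-0.1, -0.4, 6.4]
finger_gap: -0.0001
[0.48956184 0.21876395 0.19732546] [ 2.51303664 -0.81054005  5.11085885] [-0.15584274 -0.43467255  0.02155534]
```

View pics/o2.png

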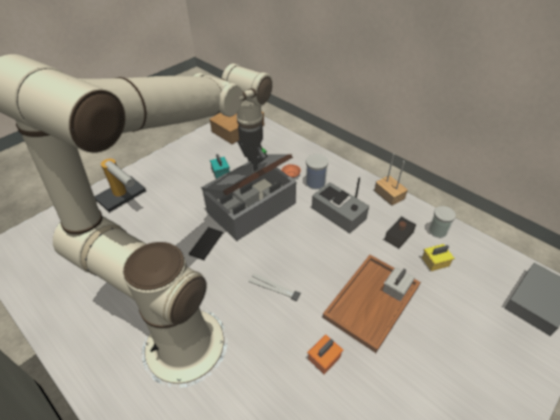

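```bash
python3 -m crank '[{"xyz":[-4,0,5],"dr":[0,0,0],"gripper":1},{"xyz":[-7,0,10],"dr":[0,0,0],"gripper":1},{"xyz":[-10,0,15],"dr":[0,0,0],"gripper":1},{"xyz":[-12,0,20],"dr":[0,0,0],"gripper":1},{"xyz":[-14,0,25],"dr":[0,0,0],"gripper":1},{"xyz":[-17,0,30],"dr":[0,0,0],"gripper":1},{"xyz":[-19,0,35],"dr":[0,0,0],"gripper":1},{"xyz":[-20,0,40],"dr":[0,0,0],"gripper":1},{"xyz":[-21,0,45],"dr":[0,0,0],"gripper":1},{"xyz":[-23,0,50],"dr":[0,0,0],"gripper":1},{"xyz":[-24,0,54],"dr":[0,0,0],"gripper":1},{"xyz":[-25,0,58],"dr":[0,0,0],"gripper":1},{"xyz":[-25,0,61],"dr":[0,0,0],"gripper":1}]' 60
python3 - <<'E'
from h import *
p=vision.grab_frame("side");cv2.imwrite("pics/o3.png",p["image"][:,:,::-1])
s=readout.observe();print(s["ee_pos"],s["ft_force"],s["ft_torque"])
E
```

```text
time: 67.55
ee_pos: [0.487, 0.1944, 0.1362]
orientation: [0.738, 0.674, -0.0, 0.0]
ft_force: [0.7, -2.8, 4.6]
finger_gap: 0.0
[0.48665702 0.19442992 0.1357482 ] [ 2.14545852 -1.32066529  3.64726001] [-0.24001032 -0.49450077 -0.02533298]
```

View pics/o3.png

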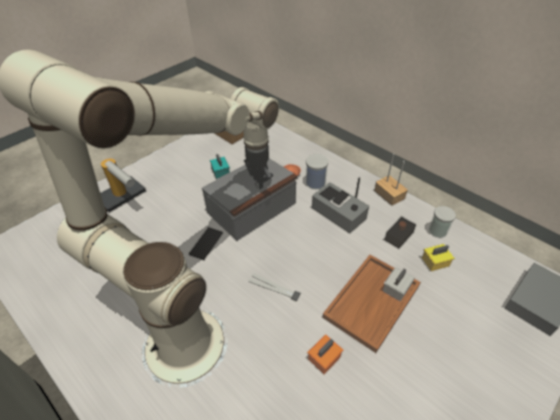

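Nearly closed. I'll finish it in small steps until I feel it seat.

```bash
python3 -m crank '[{"xyz":[0,0,2],"dr":[0,0,0],"gripper":1},{"xyz":[0,0,4],"dr":[0,0,0],"gripper":1},{"xyz":[0,0,6],"dr":[0,0,0],"gripper":1},{"xyz":[0,0,8],"dr":[0,0,0],"gripper":1},{"xyz":[0,0,8],"dr":[0,0,0],"gripper":1}]'; python3 -m crank '[{"xyz":[0,0,1],"dr":[0,0,0],"gripper":1},{"xyz":[0,0,2],"dr":[0,0,0],"gripper":1},{"xyz":[0,0,2],"dr":[0,0,0],"gripper":1}]'
python3 -c "
from h import *
p=weigh(4);s=readout.observe();print(s['ee_pos'])"
```

```text
time: 68.22
ee_pos: [0.4862, 0.195, 0.1277]
orientation: [0.738, 0.674, -0.0, -0.001]
ft_force: [1.1, -1.9, 2.1]
finger_gap: -0.0003
time: 68.6
ee_pos: [0.4863, 0.1949, 0.126]
orientation: [0.738, 0.674, -0.0, -0.0]
ft_force: [-1.3, -1.5, 4.0]
finger_gap: 0.0002
weigh t 68.80 [-1.48 -1.04  2.46] sd [0.28 0.72 0.73] tau [  0.39 -34.93 -30.01   0.31  -0.39  -0.  ] gap -0.0
[0.4864859  0.19504172 0.12596861]
```

```bash
for i in 1 2 3; do python3 -m crank '[{"xyz":[0,0,1],"dr":[0,0,0],"gripper":1},{"xyz":[0,0,1],"dr":[0,0,0],"gripper":1},{"xyz":[0,0,1],"dr":[0,0,0],"gripper":1}]' | grep -E "ee_pos|ft"; done
python3 -c "
from h import *
p=weigh(4);s=readout.observe();print(s['ee_pos'])"
```

```text
ee_pos: [0.4865, 0.1949, 0.1252]
ft_force: [-2.5, -0.2, 3.6]
ee_pos: [0.4868, 0.1949, 0.1242]
ft_force: [-1.6, -0.7, 2.9]
ee_pos: [0.4868, 0.1949, 0.124]
ft_force: [-4.2, -1.0, 8.5]
weigh t 70.12 [-5.55 -0.78  8.47] sd [0.39 0.23 0.37] tau [-5.800e-01 -3.246e+01 -2.926e+01  2.000e-02 -1.590e+00 -0.000e+00] gap 0.0002
[0.48679302 0.19490283 0.12400641]
```

Contact is stiffening at z = 0.124, the height where the lid should be shut. Two more small steps will confirm it.

```bash
for i in 1 2; do python3 -m crank '[{"xyz":[0,0,1],"dr":[0,0,0],"gripper":1},{"xyz":[0,0,1],"dr":[0,0,0],"gripper":1},{"xyz":[0,0,1],"dr":[0,0,0],"gripper":1}]' | grep -E "ee_pos|ft"; done
python3 -c "
from h import *
p=weigh(4);s=readout.observe();print(s['ee_pos'])"
```

```text
ee_pos: [0.4868, 0.1949, 0.124]
ft_force: [-8.6, -1.4, 15.6]
ee_pos: [0.4869, 0.1949, 0.1239]
ft_force: [-11.9, -2.7, 21.2]
weigh t 71.08 [-11.15  -2.05  21.13] sd [0.55 0.48 0.5 ] tau [ -1.08 -27.16 -27.1    0.17  -3.57  -0.  ] gap -0.0
[0.48685217 0.19492718 0.12391359]
```

It's seated: the force rises to 21 N with no further travel. I lift off and check.

```bash
python3 -m crank '[{"xyz":[0,0,-5],"dr":[0,0,0],"gripper":1},{"xyz":[0,0,-20],"dr":[0,0,0],"gripper":1},{"xyz":[0,0,-60],"dr":[0,0,0],"gripper":1},{"xyz":[-40,-30,-120],"dr":[0,0,0],"gripper":1},{"xyz":[-130,-60,-170],"dr":[0,0,0],"gripper":1},{"xyz":[-180,-100,-170],"dr":[0,0,0],"gripper":1},{"xyz":[-180,-100,-170],"dr":[0,0,0],"gripper":1},{"xyz":[-180,-100,-170],"dr":[0,0,0],"gripper":1}]'
python3 - <<'E'
from h import *
p=vision.grab_frame("top");cv2.imwrite("pics/q.png",p["image"][:,:,::-1]); w=cloud(p)
m=np.zeros((420,560),bool); m[175:245,196:240]=1
q=w[m]; q=q[~np.isnan(q[:,0])]; print("lid z",np.percentile(q[:,2],[1,10,50,90,99]).round(4))
A=np.c_[q[:,:2],np.ones(len(q))]; k=np.linalg.lstsq(A,q[:,2],rcond=None)[0]; print("plane",k)
m=np.zeros((420,560),bool); m[143:166,284:312]=1
q=w[m]; 
r=q[(q[:,2]>.074)]; print("rocker",rect(r),r.mean(0))
V=r-np.array([.6815,-.0045,0])
for lo in np.arange(-.035,.035,.007):
    b=V[(V[:,0]>=lo)&(V[:,0]<lo+.007)&(abs(V[:,1])<.012)]
    if len(b): print(round(lo+.0035,4),len(b),b[:,2].mean().round(4),b[:,2].std().round(4))
cv2.imwrite("pics/q2.png",cv2.resize(p["image"][135:175,262:332,::-1],None,fx=10,fy=10,interpolation=cv2.INTER_CUBIC))
E
```

```text
time: 72.08
ee_pos: [0.3709, 0.0223, 0.2934]
orientation: [0.74, 0.672, 0.001, 0.002]
ft_force: [1.8, 0.6, 0.0]
finger_gap: -0.0001
lid z [0.1129 0.1172 0.1222 0.1272 0.1312]
plane [-0.00078963 -0.00252525  0.12320956]
rocker (array([678.5,  -1.1]), array([82.5, 74.1]), 89.0) [ 0.68161633 -0.00193606  0.08324518]
-0.0315 4 0.0757 0.0012
-0.0245 10 0.0829 0.0035
-0.0175 17 0.0826 0.0042
-0.0105 15 0.0827 0.0025
-0.0035 18 0.0861 0.004
0.0035 16 0.0863 0.0035
0.0105 18 0.0879 0.0034
0.0175 19 0.0907 0.0052
0.0245 16 0.0894 0.0034
0.0315 3 0.0818 0.0035
```

View pics/q.png

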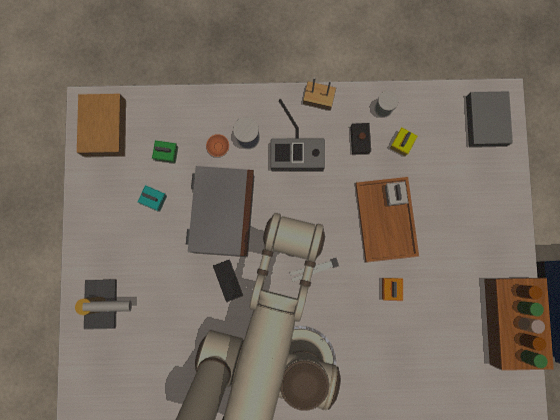

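View pics/q2.png

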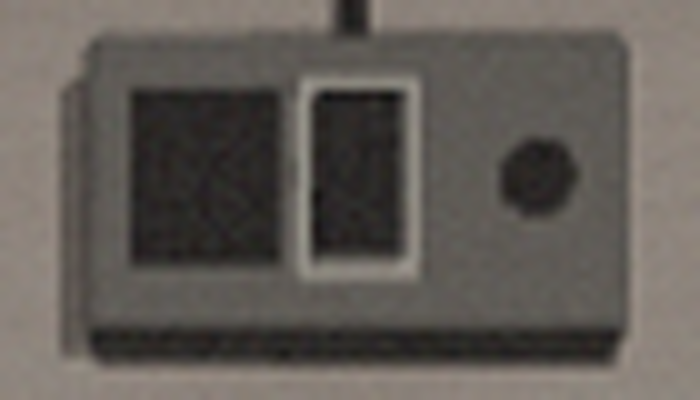

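The lid lies flat, with its outer face at z ≈ 0.1225 and zero slope, and the wooden strip is at pixel x ≈ 247. The rocker's far (+x) half is up. I'll check the stick behind the controller before reaching over.

```bash
python3 - <<'E'
from h import *
p=vision.grab_frame("top"); w=cloud(p)
q=w[95:142,272:305].reshape(-1,3); q=q[(q[:,2]>.02)]
for lo in np.arange(.70,.9,.02):
    b=q[(q[:,0]>=lo)&(q[:,0]<lo+.02)]
    if len(b): print("top x",round(lo,2),len(b),b[:,1].mean().round(3),b[:,2].min().round(3),b[:,2].max().round(3))
p=vision.grab_frame("side"); w=cloud(p)
q=w[170:205,350:366].reshape(-1,3); q=q[(q[:,2]>.08)]
for lo in np.arange(.08,.3,.02):
    b=q[(q[:,2]>=lo)&(q[:,2]<lo+.02)]
    if len(b): print("side z",round(lo,2),len(b),b.mean(0).round(3))
go(.7055,-.005,.16,89)
E
```

```text
top x 0.72 98 0.026 0.058 0.081
top x 0.74 13 -0.006 0.021 0.032
top x 0.76 4 -0.006 0.021 0.028
top x 0.8 1 0.007 0.025 0.025
top x 0.86 10 -0.03 0.022 0.054
top x 0.88 3 -0.031 0.041 0.05
t 72.22 ee [0.3712 0.0249 0.2913] j [-0.26 -0.45  2.02  0.    1.57 -1.74] shift [3.000e-01 3.355e+02 1.315e+02]   dr [ 0.01 -0.   -0.83]  dr [-1.000e-02 -1.000e-02  3.517e+01]
```

The "stick" is a low cable, under 3 cm, so it's no obstacle.

```bash
python3 -m crank '[{"xyz":[0,110,20],"dr":[0,0,-0.83],"gripper":1},{"xyz":[0,110,20],"dr":[0,0,-0.83],"gripper":1},{"xyz":[0,220,70],"dr":[0,0,-0.83],"gripper":1},{"xyz":[0,220,70],"dr":[0,0,-0.83],"gripper":1},{"xyz":[0,335,130],"dr":[0,0,-0.83],"gripper":1},{"xyz":[0,335,130],"dr":[0,0,-0.83],"gripper":1},{"xyz":[0,335,160],"dr":[0,0,-0.83],"gripper":1},{"xyz":[0,335,170],"dr":[0,0,-0.83],"gripper":1},{"xyz":[0,335,170],"dr":[0,0,-0.83],"gripper":1},{"xyz":[0,335,170],"dr":[0,0,-0.83],"gripper":1}]'
python3 - <<'E'
from h import *
go(.7055,-.005,.10,89)
p=vision.grab_frame("side");cv2.imwrite("pics/r2.png",cv2.resize(p["image"][120:270,270:420,::-1],None,fx=4,fy=4))
E
```

```text
time: 73.47
ee_pos: [0.7054, -0.0053, 0.1237]
orientation: [0.713, 0.701, 0.001, 0.001]
ft_force: [0.3, -0.1, -0.0]
finger_gap: -0.0001
t 73.47 ee [ 0.7054 -0.0053  0.1237] j [-0.18  0.57  1.28  0.    1.28 -1.73] shift [ 0.3  0.  23.7]   dr [0.04 0.01 0.  ]  dr [-1.0e-02  6.0e-02 -3.6e+01]
```

View pics/r2.png

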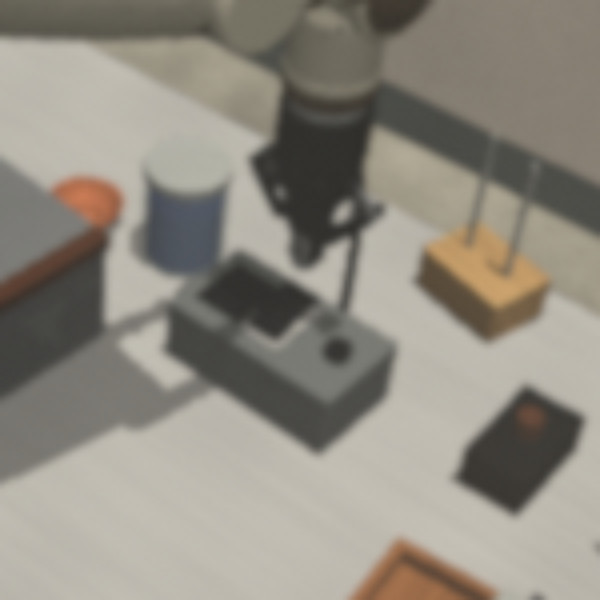

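The fingertips are above the rocker's far half. I press down slowly.

```bash
python3 -m crank '[{"xyz":[0,0,8],"dr":[0,0,0],"gripper":1},{"xyz":[0,0,16],"dr":[0,0,0],"gripper":1},{"xyz":[0,0,22],"dr":[0,0,0],"gripper":1},{"xyz":[0,0,26],"dr":[0,0,0],"gripper":1},{"xyz":[0,0,29],"dr":[0,0,0],"gripper":1},{"xyz":[0,0,32],"dr":[0,0,0],"gripper":1},{"xyz":[0,0,34],"dr":[0,0,0],"gripper":1},{"xyz":[0,0,34],"dr":[0,0,0],"gripper":1}]'; for i in 1 2; do python3 -m crank '[{"xyz":[0,0,1],"dr":[0,0,0],"gripper":1},{"xyz":[0,0,1],"dr":[0,0,0],"gripper":1}]' | grep -E "ee_pos|ft"; done
```

```text
time: 74.53
ee_pos: [0.7054, -0.0058, 0.088]
orientation: [0.713, 0.701, 0.001, 0.001]
ft_force: [2.8, -0.4, 3.0]
finger_gap: 0.0003
ee_pos: [0.7057, -0.0058, 0.0875]
ft_force: [3.7, -0.6, 4.6]
ee_pos: [0.7061, -0.0059, 0.0869]
ft_force: [5.0, 0.7, 4.9]
```

```bash
for i in 1 2 3; do python3 -m crank '[{"xyz":[0,0,1],"dr":[0,0,0],"gripper":1},{"xyz":[0,0,1],"dr":[0,0,0],"gripper":1},{"xyz":[0,0,1],"dr":[0,0,0],"gripper":1}]' | grep -E "ee_pos|ft"; done
```

```text
ee_pos: [0.7065, -0.0059, 0.0862]
ft_force: [4.9, 0.8, 6.5]
ee_pos: [0.7068, -0.0059, 0.0854]
ft_force: [5.2, -0.2, 6.5]
ee_pos: [0.7071, -0.0059, 0.0848]
ft_force: [6.5, 0.7, 7.6]
```

```bash
for i in 1 2 3 4; do python3 -m crank '[{"xyz":[0,0,1],"dr":[0,0,0],"gripper":1},{"xyz":[0,0,1],"dr":[0,0,0],"gripper":1},{"xyz":[0,0,1],"dr":[0,0,0],"gripper":1}]' | grep -E "ee_pos|ft"; done
```

```text
ee_pos: [0.7072, -0.0059, 0.0847]
ft_force: [4.6, 0.6, 10.8]
ee_pos: [0.7073, -0.0059, 0.0846]
ft_force: [1.5, 0.4, 14.5]
ee_pos: [0.7073, -0.006, 0.0845]
ft_force: [0.1, 0.1, 17.8]
ee_pos: [0.7074, -0.0059, 0.0844]
ft_force: [-2.4, 1.7, 22.5]
```

The rocker is at its stop: 22 N with no more travel. I retreat and check.

```bash
python3 -m crank '[{"xyz":[0,0,-10],"dr":[0,0,0],"gripper":1},{"xyz":[0,0,-60],"dr":[0,0,0],"gripper":1},{"xyz":[0,0,-120],"dr":[0,0,0],"gripper":1},{"xyz":[0,-120,-180],"dr":[0,0,0],"gripper":1},{"xyz":[0,-200,-200],"dr":[0,0,0],"gripper":1},{"xyz":[0,-300,-200],"dr":[0,0,0],"gripper":1},{"xyz":[0,-330,-200],"dr":[0,0,0],"gripper":1},{"xyz":[0,-330,-200],"dr":[0,0,0],"gripper":1},{"xyz":[0,-330,-200],"dr":[0,0,0],"gripper":1},{"xyz":[0,-330,-200],"dr":[0,0,0],"gripper":1}]'
python3 - <<'E'
from h import *
s=readout.observe(); print(s["time"],s["ft_force"])
p=vision.grab_frame("top");cv2.imwrite("pics/z.png",p["image"][:,:,::-1]); w=cloud(p)
m=np.zeros((420,560),bool); m[175:245,196:240]=1
q=w[m]; A=np.c_[q[:,:2],np.ones(len(q))]; print("lid",np.median(q[:,2]),np.linalg.lstsq(A,q[:,2],rcond=None)[0])
q=w[143:166,284:312].reshape(-1,3); V=q-np.array([.6815,-.0045,0])
for lo in np.arange(-.028,.028,.008):
    b=V[(V[:,0]>=lo)&(V[:,0]<lo+.008)&(abs(V[:,1])<.012)]
    print(round(lo+.004,4),len(b),b[:,2].mean().round(4))
b=V[(abs(V[:,0])<.024)&(abs(V[:,1])<.012)]; print("rocker slope",np.polyfit(b[:,0],b[:,2],1))
tins(p,w)
cv2.imwrite("pics/z3.png",cv2.resize(vision.grab_frame("side")["image"][130:300,180:430,::-1],None,fx=3,fy=3))
E
```

```text
time: 78.9
ee_pos: [0.3727, 0.0006, 0.2776]
orientation: [0.714, 0.701, -0.0, -0.0]
ft_force: [0.2, -0.0, 0.6]
finger_gap: -0.0
78.9 [ 0.18644259 -0.04760194  0.59821319]
 ** On entry to DLASCL parameter number  4 had an illegal value
 ** On entry to DLASCL parameter number  4 had an illegal valueTraceback (most recent call last):
  File "<stdin>", line 5, in <module>
    x, resids, rank, s = _umath_linalg.lstsq(a, b, rcond,
                         ~~~~~~~~~~~~~~~~~~~^^^^^^^^^^^^^
                                             signature=signature)
                                             ^^^^^^^^^^^^^^^^^^^^
    raise LinAlgError("SVD did not converge in Linear Least Squares")
numpy.linalg.LinAlgError: SVD did not converge in Linear Least Squares
```

View pics/z.png

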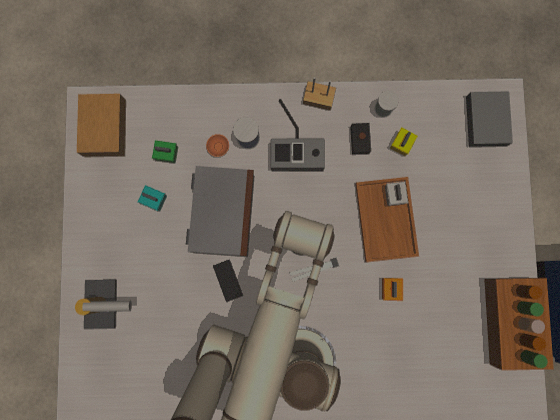

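```bash
python3 - <<'E'
from h import *
p=vision.grab_frame("top"); w=cloud(p)
q=w[175:245,196:240].reshape(-1,3); q=q[~np.isnan(q[:,0])]; A=np.c_[q[:,:2],np.ones(len(q))]; print("lid",np.median(q[:,2]),np.linalg.lstsq(A,q[:,2],rcond=None)[0])
q=w[143:166,284:312].reshape(-1,3); q=q[~np.isnan(q[:,0])]; V=q-np.array([.6815,-.0045,0])
b=V[(abs(V[:,0])<.024)&(abs(V[:,1])<.012)]; print("rocker slope",np.polyfit(b[:,0],b[:,2],1))
b0=np.load("w0.npy")[143:166,284:312].reshape(-1,3); b0=b0[~np.isnan(b0[:,0])]-np.array([.6815,-.0045,0]); b=b0[(abs(b0[:,0])<.024)&(abs(b0[:,1])<.012)]; print("before",np.polyfit(b[:,0],b[:,2],1))
tins(p,w)
cv2.imwrite("pics/z3.png",cv2.resize(vision.grab_frame("side")["image"][130:300,180:430,::-1],None,fx=3,fy=3))
E
```

```text
lid 0.12220305940205398 [0.00046448 0.00100507 0.12172925]
rocker slope [-0.04113501  0.08637424]
before [0.21006939 0.0861453 ]
tin 0.83 box c [ 545.7 -330.5] size [74.1 66. ] yaw 4.6 | plate c [ 543.6 -330. ] rectc [ 539.9 -330.5] [58.4 30. ] yaw 13.5 ztop 0.0865 42
```

View pics/z3.png

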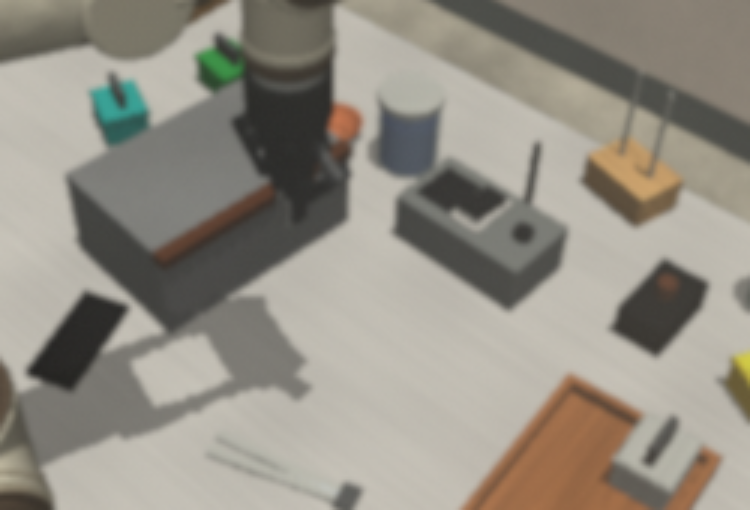

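The rocker's face slope reads −0.04, where fully on should be about −0.22, so the rocker may be short of its stop. I'll measure it better.

```bash
python3 - <<'E'
from h import *
B=[]
for i in range(12):
    p=vision.grab_frame("top"); w=cloud(p); q=w[138:172,262:330].reshape(-1,3); B.append(q[~np.isnan(q[:,0])])
q=np.vstack(B); V=q-np.array([.6815,-.0045,0])
print("rows: x rel; cols y rel (-.026..)")
ys=np.arange(-.026,.027,.004)
print("      ",(ys+.002).round(3))
for lo in np.arange(-.052,.056,.004):
    r=[]
    for y in ys:
        b=V[(V[:,0]>=lo)&(V[:,0]<lo+.004)&(V[:,1]>=y)&(V[:,1]<y+.004)]
        r.append(round(np.median(b[:,2])*1e3,1) if len(b)>3 else -1)
    print(round(lo+.002,3),r)
cv2.imwrite("pics/y.png",cv2.resize(p["image"][135:175,262:332,::-1],None,fx=10,fy=10,interpolation=cv2.INTER_CUBIC))
E
```

```text
rows: x rel; cols y rel (-.026..)
       [-0.024 -0.02  -0.016 -0.012 -0.008 -0.004  0.     0.004  0.008  0.012
  0.016  0.02   0.024  0.028]
-0.05 [np.float64(32.7), np.float64(40.6), np.float64(48.6), np.float64(51.0), np.float64(33.0), np.float64(24.8), np.float64(32.2), np.float64(66.7), np.float64(33.2), np.float64(35.2), -1, np.float64(62.5), -1, -1]
-0.046 [np.float64(34.0), np.float64(43.1), np.float64(56.5), np.float64(56.7), np.float64(43.5), np.float64(40.0), np.float64(39.7), np.float64(53.0), np.float64(44.2), np.float64(46.7), np.float64(40.8), np.float64(28.3), np.float64(49.7), np.float64(42.7)]
-0.042 [np.float64(69.5), np.float64(70.8), np.float64(66.6), np.float64(69.0), np.float64(67.3), np.float64(67.6), np.float64(68.4), np.float64(67.0), np.float64(69.0), np.float64(68.6), np.float64(70.8), np.float64(66.3), np.float64(66.7), np.float64(69.7)]
-0.038 [np.float64(69.0), np.float64(69.3), np.float64(67.9), np.float64(71.4), np.float64(69.9), np.float64(70.6), np.float64(68.4), np.float64(68.7), np.float64(70.0), np.float64(67.5), np.float64(68.3), np.float64(67.9
[... 5103 characters left out ...]
oat64(69.2), np.float64(66.3), np.float64(65.9), np.float64(67.8), np.float64(65.9), np.float64(67.7), np.float64(71.8)]
0.046 [np.float64(68.7), np.float64(67.7), np.float64(66.6), np.float64(67.1), np.float64(67.7), np.float64(70.3), np.float64(68.4), np.float64(67.5), np.float64(68.5), np.float64(64.9), np.float64(69.0), np.float64(69.6), np.float64(69.3), np.float64(66.4)]
0.05 [np.float64(66.9), np.float64(67.4), np.float64(64.1), np.float64(67.6), np.float64(67.5), np.float64(68.9), np.float64(70.3), np.float64(66.5), np.float64(67.8), np.float64(67.7), np.float64(65.6), np.float64(66.7), np.float64(70.2), np.float64(67.4)]
0.054 [-1, -1, -1, -1, -1, -1, -1, -1, -1, -1, -1, -1, -1, -1]
```

View pics/y.png

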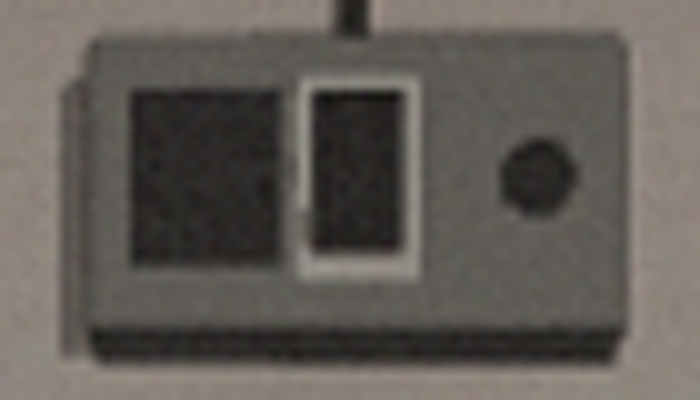

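The 12-frame profile shows the earlier single fit was skewed by points at the rocker's near edge. The face runs from about 91.5 mm high at −18 mm to about 81 mm at +28 mm, a slope of about −0.22. That is fully on and agrees with the hard stop I felt. The lid is flat and shut, and the arm is clear of everything, so I hand in.

```bash
python3 -c "
from plant import hand_in
print(hand_in())"
```

```text
the job is handed in; nothing more can be done
None
```

I sorted all five grey tins by weight, shut the kiln lid until it seated, then pressed the rocker to its stop and handed the job in at about 80 s.

- **Tins:** four read about 417, 418, 438 and 358 g and stand in the kiln. One read about 192 g and stands in the tray. None of the tins was seen knocked aside, and the coloured look-alikes and other things were left alone.
- **Close call on one tin:** the 358 g tin is near the limit. About 240 force readings gave roughly 359 ± 4 g and the joint torques gave 357 g, so I treated it as over 350 g.
- **Lid:** at seating, the force rose to 21 N with no further travel. Afterwards the lid's outer face measured flat at z ≈ 0.122 m, so it is fully shut.
- **Rocker:** it reached a hard stop, with 22 N and no more travel. My first camera check disagreed, giving a slope of −0.04 instead of −0.22 because of edge points. A 12-frame profile gave about −0.22, which is fully on.
- **Last pictures:** the tray tin is in place and the arm is clear. The kiln tins were last seen, all upright, just before the lid was shut.

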